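Seat a circuit module in a test fixture and close the clamp on it

ROBOT

A 6-joint arm with a two-finger parallel gripper is mounted at the origin on the work surface. World frame = base frame: x ahead of the robot, y to its left, z up, the work surface at z = 0. Lengths are in m, angles in rad, forces in N, time in s.
With the tool pointing down it reaches from about 0.3 to 0.875 m from the base axis. Payload 6.4 kg.
Tool frame: the origin (TCP) lies at the very end of the fingers, on their centre line; the grasp point (between the pads) lies 19 mm behind it; z points along the fingers, y is the line along which they close (so a half turn about z gives the same grasp; the last joint's range is limited). The gripper opens to 85 mm and grips with 20 to 120 N. Pads are 22 mm wide; open, the fingers measure 114 mm over their backs; the gripper's body (76 mm by 85 mm) begins 54 mm behind the grasp point. The pads swing forward as they close: fully open they stand 13 mm farther back than shut.
Start: joints at [-1.444, 0.181, 1.607, -0, 1.354, -0.206], TCP at [0.188, -0.543, 0.194] pointing down, gripper open.
Joint ranges: [-2.99, 2.99], [-0.89, 2.07], [0.3, 2.58], [-1.14, 4.28], [0, 2.63], [-3.12, 3.12]. Speed limits (rad/s): [2.57, 2.57, 3.01, 3.14, 3.14, 3.14].

INTERFACE

Orientations are given as a unit quaternion [w, x, y, z].
In Python, from bench import ctrl gives the robot as it stands.
- The arm moves only by the tool jog_arm, never from a script. Its argument "series" is a list that holds one entry, the list of rows, each a list of 7 numbers: the shift along the tool's x, y, z in mm, then the turn, a rotation vector about the tool's x, y, z in rad, then the finger opening in mm, from 0 to 85.4. In form: [[[tx, ty, tz, rx, ry, rz, gripper], ...]]. A call has exactly 10 rows; each row shifts and turns the commanded pose from where the row before left it, along the tool's axes as they then stand; what a row does not reach is not made up. A row lasts 1/10 s, in which the tool goes at most 50 mm and 8.59 degrees, less where a joint would pass 70% of its speed; a pose out of reach is approached as far as the arm can. A call with a gripper value outside its range is refused whole. The fingers move at their own pace and stop on an object; the grip force is fixed at half the most. Time passes only in rows, so rows that do not move let the fingers close, or fill a call up. It gives the time, the measured TCP pose, the force, the opening and the grip force at its end, in the units of the state.
- ctrl.get_obs(): the state, without advancing time (a new reading comes with each control period).
- ctrl.camera(name): name is "side" or "top" or "wrist"; returns a dict with "frame" (384x512x3 uint8, blue, green, red), "z_map" (384x512 float32, m along the optical axis (not along the pixel's ray), 0 where there is no reading), "fx", "fy", "cx", "cy" (pixels), "xyz" and "rotation" of the camera in the world. Camera axes: x right, y down, z forward; pixel columns grow to the right and rows downward; lengths in m; the calibration is good to about 2 mm. The wrist camera is an equidistant fisheye: a pixel r from the principal point sees the ray r / f radians off the axis. A picture is of the moment at which its call begins.
- ctrl.hand_in(): hands the job in; it is judged then, once.
The state is a dict: "time_s": time; "q": joint angles; "dq": joint speeds; "joint_efforts": joint torques, N m; "eef_pos": TCP position; "eef_rot": TCP orientation; "wrist_force": force on the tool from outside, world axes, zero at the start; "torque": the same for the moment, N m; "opening": opening from 0.0 (shut) to 1.0 (fully open); "grasp_force": force on a finger pad.
Only numpy, scipy, OpenCV 4.12 (cv2) and the standard library are available. Lean on these libraries where they do the work, as an engineer would, in place of code of your own. Each camera call takes 0.05 s, during which the arm holds its last target. There are 200 camera calls.

TASK

Load the shielded circuit module into the test fixture: lower it between the locating pins with its plug end towards the clamp's hinge, and push it straight down past the spring pusher until you feel it come hard against the rests; press it there firmly, with about 20 newtons, but never with more than 30. Only once it is fully home, swing the hinged clamp bar over by its knob and close it all the way so that its foot holds the module, then let go. Do not drive the module home with the clamp, and leave the other things on the bench alone.

Things in the scene. Friction and masses are not known exactly. Their poses are not given: they have to be found in the camera images.
- module: the part: flat aluminium-cased circuit module, green board on top, 72 (x) x 46 (y) x 22 mm high, about 0.22 kg. On it: a flat steel shield 34 x 30 x 3 mm high, centred at x = -3 mm (its top 25 mm above the underside), and at the +x end a black plug socket, top 30 mm up. Origin: centre of the underside, z up. Starts flat on the grey mat (top 2 mm above the bench). Hold it across its 46 mm width
- module_plug (a point): middle of the top of the module's plug socket, at (27, 0, 30) mm in the module's frame: shows which end is the plug end
- fixture: test fixture: grey plate x -120 to +110, 130 wide, 12 mm thick, its underside on screw feet 7 to 15 mm above the bench. Origin: underside, below the middle of the rests; +x points to the clamp's hinge. Bullet-nosed pins (10 mm diameter, tops 40 mm above the origin, upper 6 mm tapered) at x = +-26, y = +-28.8 mm leave 0.8 mm at each long side of the module; two at x = 41, y = +-15 at its plug end
- pusher: sloped steel nose, 22 mm wide, sprung, at the fixture -x end. The module's lower edge meets it 12 to 16 mm above the rests and pushes it outwards (5 to 15 N), then slides down it (3 to 9 N) while it presses the module against the end pins. It holds the module wherever let go, even not fully down. Origin as the fixture. Housing: x -67 to -49, 40 wide, top at 34, with a post up to 64 mm
- rests: four white urethane-capped rest buttons, 10 mm diameter, tops level, at x = +-26, y = +-14 mm of the fixture, locked at a height set for the batch: tops 18 to 22 mm above the fixture's origin. Origin: middle of the four tops; axes as the fixture. The module is home when its underside lies on all four, its middle over this point; they then give only about 0.5 mm at 20 N
- clamp (a joint): angle of the clamp bar (rad): 0 closed (bar level, pointing to the fixture's -x over the module, against a hard stop), grows as it swings up and back; about 1.8 standing open, when its knob is about 0.23 m above the bench. Stiff hinge: stays where it is left, and takes about 5 N at the knob to swing, about 10 N over the last few degrees
- clamp_hinge (a point): middle of the clamp's hinge axis, 80 mm to +x of the fixture's origin and 50 mm above it; the axis is level, along the fixture's y
- clamp_knob (a point): centre of the 26 mm black ball knob at the end of the clamp bar: 150 mm from the hinge along the bar, offset 20 mm to the bar's upper side; closed, it is at x = -70, z = 70 mm of the fixture. Can be held from above, across the bar, while the ball turns in the grip. The bar is 22 mm wide, 12 mm thick; nothing stands beside the knob
- foot: sprung rubber-tipped pressure foot, 18 mm diameter, under the clamp bar 80 mm from the hinge; it presses on the module's shield with about 5 to 8 N when the clamp is closed on a module that is home, giving way 2 to 6 mm. Origin: middle of its lower face
- spool_small: small white reel of solder, 48 mm diameter, 30 mm high, standing on the mat near the module; origin centre of underside; leave alone
- spool_tall: green reel of solder, 64 mm diameter, 62 mm high, standing on the bench; origin centre of underside; leave alone
- syringe: flux syringe, 120 mm long, 20 mm high, lying beyond the fixture; origin on its underside; leave alone
- tweezers: dark steel tweezers, 120 mm long, 6 mm high, lying on the mat beyond the module; origin on the underside; leave alone
- screwdriver: black-handled screwdriver, 150 mm long, lying at the back; origin on the underside; leave alone
- cutters: side cutters with blue handles, 120 mm long, 12 mm high, lying to the left of the fixture; origin at the pivot; leave alone

How it is judged:
By the outcome, as a careful person would: the job done as asked, in the order asked, and still so for the second after the job is handed in, with the robot touching nothing.
It also fails if it takes over 72 s, if anything falls off the work surface, if the arm or the gripper's body presses on something with over 40 N, if the wrist force passes 120 N, or if a joint passes its speed limit or range.

## Working session

There is one attempt and no reset: what is moved stays moved. The work goes in short steps, Python scripts to look and compute and a tool call to move; the robot and the scene stay as the last step left them, time stands still between calls to the robot, and variables do not carry over. Pictures are saved under pics/ and viewed, at most 10 in all, crops included, and the job is handed in when it is done.

Besides the shell and the picture viewer there is one more tool, called as name([rows], argument=value, ...), one row to a line, values as JSON. jog_arm: Moves the arm, as the interface text tells. Its arguments: {"type":"object","properties":{"series":{"type":"array"}},"required":["series"]}

```bash
ls; mkdir -p pics; cat > h.py <<'E'
import numpy as np, cv2, pickle
from scipy.spatial.transform import Rotation as R
from bench import ctrl
def grab(n,tag):
    c=ctrl.camera(n); pickle.dump(c,open(f'pics/{tag}.pkl','wb')); cv2.imwrite(f'pics/{tag}.png',c['frame']); return c
def rot(c):
    r=np.array(c['rotation'],float); return r if r.shape==(3,3) else R.from_quat(r[[1,2,3,0]]).as_matrix()
def cloud(c):
    z=c['z_map']; v,u=np.mgrid[:z.shape[0],:z.shape[1]]
    p=np.stack([(u-c['cx'])/c['fx']*z,(v-c['cy'])/c['fy']*z,z],-1)
    return p@rot(c).T+np.array(c['xyz'])
E
python3 - <<'E'
from h import *
o=ctrl.get_obs(); print({k:np.round(v,3) for k,v in o.items()})
for n in('top','side'):
    c=grab(n,n+'0'); print(n,c['xyz'],c['rotation'],c['fx'],c['cx'],c['cy'])
a=cv2.imread('pics/top0.png');b=cv2.imread('pics/side0.png')
cv2.imwrite('pics/top0b.png',cv2.resize(a,(800,600)));cv2.imwrite('pics/side0b.png',cv2.resize(b,(800,600)))
E
```

```text
pics
{'time_s': np.float64(0.0), 'q': array([-1.444,  0.182,  1.608,  0.   ,  1.354, -0.206]), 'dq': array([ 0.   ,  0.001,  0.   ,  0.001, -0.001, -0.001]), 'joint_efforts': array([-1.0000e-03, -4.4488e+01, -3.5134e+01, -0.0000e+00,  9.0000e-03,
        0.0000e+00]), 'eef_pos': array([ 0.188, -0.543,  0.193]), 'eef_rot': array([-0.001,  0.986,  0.166,  0.   ]), 'wrist_force': array([ 0.601, -0.485,  0.628]), 'torque': array([ 0.04 ,  0.009, -0.096]), 'grasp_force': np.float64(0.0), 'opening': np.float64(0.999)}
top [0.46666709 0.03135058 1.05287206] [ 0.02814584 -0.69860321  0.71408418 -0.03528651] 372.920958197909 248.46215310857306 190.6262710892518
side [0.01390652 0.81123974 0.72195658] [ 0.14743396 -0.26238189  0.83821225 -0.45477378] 381.74204191704456 254.0025413203329 189.8563332207905
```

View pics/top0b.png

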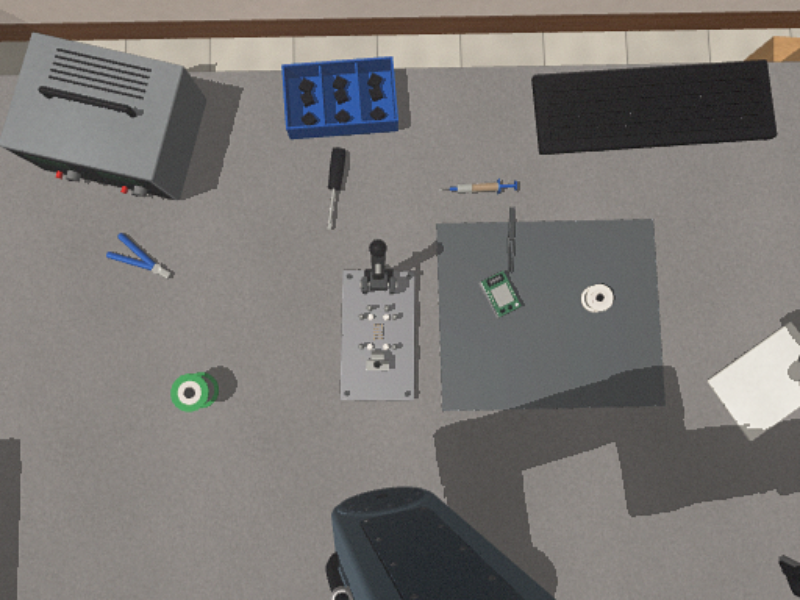

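View pics/side0b.png

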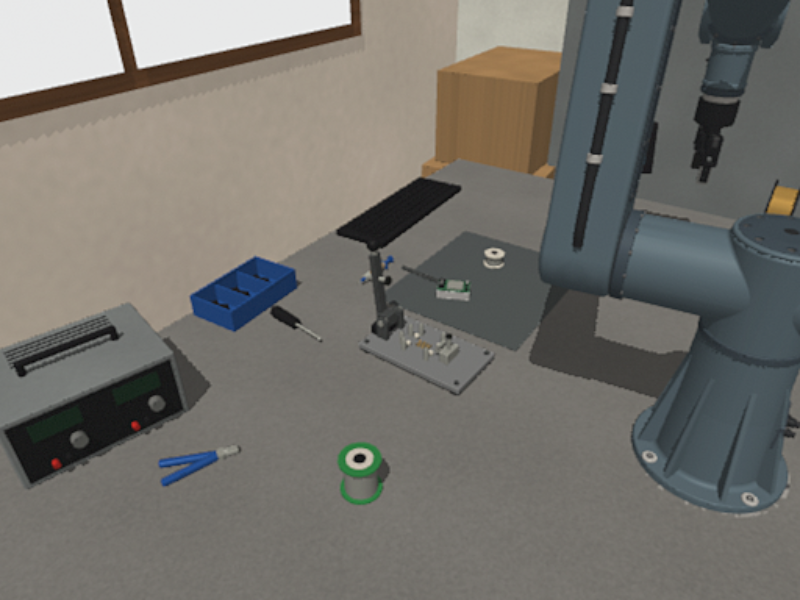

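Top view: the module is at about (500,293) with its black plug at its upper-left end (494,281). The tweezers lie just above it (512,240) and the small reel is at (598,297). The fixture plate spans (342–417, 270–400), with the hinge at (380,280) and the knob up at (377,248). Everything is at 800x600 scale. The side view agrees.

```bash
cat > m.py <<'E'
from h import *
c=pickle.load(open('pics/top0.pkl','rb')); P=cloud(c)
s=pickle.load(open('pics/side0.pkl','rb')); S=cloud(s)
k=1/1.5625
def pt(u,v): 
    u,v=int(u*k),int(v*k); return np.round(P[v,u],4)
print('bench',pt(300,300),pt(430,250),'mat',pt(470,350),'plate corners',[pt(*x) for x in((355,290),(405,390),(352,390))])
print('knob top',pt(378,246))
def rect(mask,name,P):
    n,l,st,_=cv2.connectedComponentsWithStats(mask.astype(np.uint8)); 
    i=1+np.argmax(st[1:,4]); q=P[l==i]; 
    (cx,cy),(w,h),a=cv2.minAreaRect((q[:,:2]*1000).astype(np.float32)); print(name,len(q),'c',cx,cy,'wh',w,h,'ang',a,'z med',np.median(q[:,2])); return q
bench=np.median(P[180:200,180:200,2]); print('bench z',bench)
for P_,nm,fr in((P,'top',c),(S,'side',s)):
    z=P_[...,2]; x=P_[...,0]; y=P_[...,1]
    m0=pt(500,293); 
    near=np.hypot(x-m0[0],y-m0[1])<.05
    q=rect(near&(z>.016)&(z<.04),nm+' module',P_)
    b=fr['frame'].astype(int)
    dark=near&(z>.018)&(b.max(-1)<60); d=P_[dark]; print('plug dark',len(d),d.mean(0) if len(d) else 0, np.median(d[:,2]) if len(d) else 0)
    f0=pt(380,335); w=(abs(x-f0[0])<.15)&(abs(y-f0[1])<.085)
    rect(w&(z>.012)&(z<.034),nm+' plate',P_)
    kk=P_[(z>.19)&(z<.27)&w&(b.max(-1)<90)] ; print('knob',len(kk),kk.mean(0) if len(kk) else 0,kk.max(0) if len(kk) else 0)
E
python3 m.py
```

```text
bench [5.608e-01 1.794e-01 5.000e-04] [ 0.6473 -0.0581  0.0011] mat [ 0.4638 -0.1227  0.0046] plate corners [array([0.5764, 0.0792, 0.0209]), array([ 0.3984, -0.0053,  0.0235]), array([0.4005, 0.0876, 0.023 ])]
knob top [0.6186 0.0373 0.2176]
bench z 0.00026475251580748704
top module 434 c 563.255859375 -179.47715759277344 wh 71.17584228515625 45.87943649291992 ang 25.754837036132812 z med 0.02576650499143851
plug dark 26 [ 0.56756484 -0.1768171   0.02946719] 0.02970859614578747
top plate 3377 c 495.700439453125 40.73054885864258 wh 129.8902587890625 229.87046813964844 ang 87.68441009521484 z med 0.02090225866353279
knob 95 [0.61575899 0.03630957 0.21435016] [0.62872764 0.04892137 0.22053124]
side module 187 c 560.52099609375 -179.0354461669922 wh 72.90843963623047 49.68611145019531 ang 30.48528289794922 z med 0.025226436095753813
plug dark 13 [ 0.57261793 -0.16862356  0.02769344] 0.02788900191637822
side plate 1905 c 493.85546875 40.04448318481445 wh 134.1116180419922 230.5145721435547 ang 87.76947021484375 z med 0.020772467535239758
knob 67 [0.61217758 0.04091366 0.2082581 ] [0.62633911 0.04990874 0.21848519]
```

jog_arm([
  [[42,-20,0,0,0,0,85],[42,-20,0,0,0,0,85],[42,-20,0,0,0,0,85],[42,-20,0,0,0,0,85],[42,-20,0,0,0,0,85],[42,-20,0,0,0,0,85],[42,-20,0,0,0,0,85],[42,-20,0,0,0,0,85],[42,-20,0,0,0,0,85],[42,-20,0,0,0,-0.1,85]],
])

```text
time_s: 1.1
eef_pos: [0.5204, -0.2154, 0.194]
eef_rot: [-0.0, 0.977, 0.215, -0.0]
wrist_force: [0.6, -1.3, -0.4]
opening: 0.997
grasp_force: 0.0
```

```bash
python3 - <<'E'
from h import *
c=grab('wrist','w1'); print(c['xyz'],rot(c).round(3),c['fx'],c['fy'],c['cx'],c['cy'],c['z_map'].max())
E
```

```text
[ 0.59507935 -0.18175529  0.37311018] [[ 0.42  -0.859 -0.292]
 [-0.908 -0.398 -0.134]
 [-0.001  0.322 -0.947]] 297.3186396354542 297.3186396354542 262.38671143239327 194.45831541881125 1.124176
```

jog_arm([
  [[11,-3,12,0,0,-0.02,85],[11,-3,12,0,0,0,85],[11,-3,12,0,0,0,85],[10,-3,12,0,0,0,85],[10,-3,12,0,0,0,85],[0,0,10,0,0,0,85],[0,0,0,0,0,0,85],[0,0,0,0,0,0,85],[0,0,0,0,0,0,85],[0,0,0,0,0,0,85]],
])

```text
time_s: 2.15
eef_pos: [0.561, -0.1813, 0.1251]
eef_rot: [0.001, 0.975, 0.224, 0.001]
wrist_force: [0.7, -0.1, 0.5]
opening: 0.993
grasp_force: 0.0
```

```bash
python3 - <<'E'
from h import *
c=grab('wrist','w2'); o=ctrl.get_obs(); print(c['xyz'],rot(c).round(3), o['eef_pos'],o['eef_rot'])
a=cv2.imread('pics/w1.png');b=cv2.imread('pics/w2.png')
cv2.imwrite('pics/w12.png',cv2.resize(np.hstack([a,b]),(800,300)))
cv2.imwrite('pics/w2b.png',cv2.resize(b,(800,600)))
E
```

```text
[ 0.63477754 -0.14604662  0.30436071] [[ 0.436 -0.852 -0.288]
 [-0.9   -0.413 -0.141]
 [ 0.001  0.321 -0.947]] [ 0.56101928 -0.18117868  0.12508357] [4.58623791e-04 9.74522417e-01 2.24289110e-01 4.93022614e-04]
```

View pics/w2b.png

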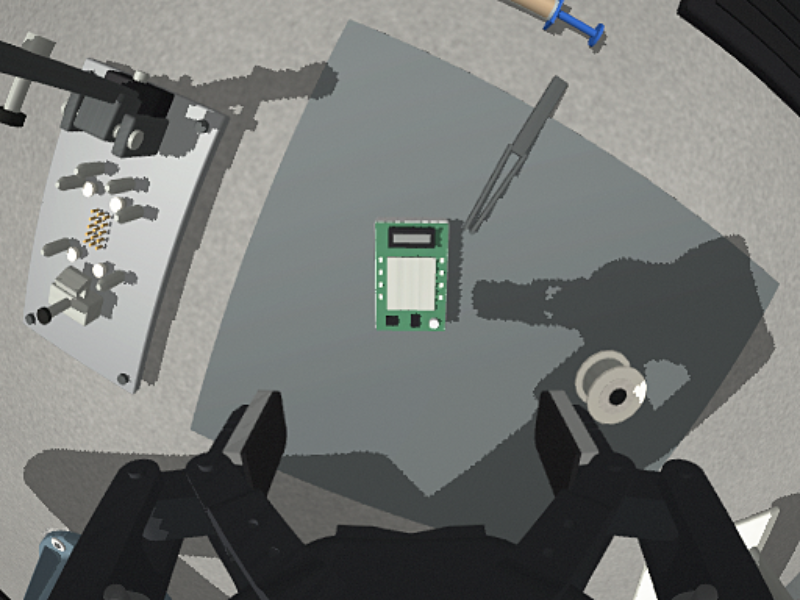

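The close wrist picture shows the module square to the gripper: corners at about (376,220) and (447,330), plug at the top (412,238). The tweezer tip is at (472,228), clear of the pads' lanes. I'll measure the module from the two wrist positions.

```bash
cat >> h.py <<'E'
def rays(c):
    h,w=c['z_map'].shape; v,u=np.mgrid[:h,:w]; dx=(u-c['cx'])/c['fx']; dy=(v-c['cy'])/c['fy']
    r=np.hypot(dx,dy)+1e-9; return np.stack([dx/r*np.sin(r),dy/r*np.sin(r),np.cos(r)],-1)
def fcloud(c):
    d=rays(c); p=d*(c['z_map']/d[...,2])[...,None]; return p@rot(c).T+np.array(c['xyz'])
def toplane(c,z):
    d=rays(c)@rot(c).T; o=np.array(c['xyz']); return o+d*((z-o[2])/d[...,2])[...,None]
E
cat > m2.py <<'E'
from h import *
for t in('w1','w2'):
    c=pickle.load(open(f'pics/{t}.pkl','rb')); P=fcloud(c); f=c['frame'].astype(int)
    near=(np.hypot(P[...,0]-.562,P[...,1]+.179)<.06)
    m=near&(P[...,2]>.012)&(P[...,2]<.04)
    q=P[m]; print(t,'depth rect',cv2.minAreaRect((q[:,:2]*1000).astype(np.float32)), 'med z',np.median(q[:,2]), 'mat z',np.median(P[near&(P[...,2]<.01)][:,2]))
    g=near&(f[...,1]>f[...,2]+25)&(f[...,1]>f[...,0]+10)
    n,l,st,_=cv2.connectedComponentsWithStats(cv2.morphologyEx(g.astype(np.uint8),cv2.MORPH_CLOSE,np.ones((15,15))))
    i=1+np.argmax(st[1:,4]); q=P[g]; zb=np.median(q[:,2]); print(' board z',zb)
    q=toplane(c,.024)[l==i]; print(' board rect @24mm',cv2.minAreaRect((q[:,:2]*1000).astype(np.float32)))
E
python3 m2.py
```

```text
w1 depth rect ((564.813232421875, -180.13705444335938), (71.3636474609375, 45.77947998046875), 24.939359664916992) med z 0.02483499143100909 mat z 0.0015563338338794308
 board z 0.02355690297409266
 board rect @24mm ((565.1221923828125, -180.32852172851562), (70.05677795410156, 45.101531982421875), 24.983793258666992)
w2 depth rect ((565.26806640625, -180.5328826904297), (71.44807434082031, 46.128623962402344), 24.95516586303711) med z 0.0246857581372546 mat z 0.0015935623619445782
 board z 0.023559123190928566
 board rect @24mm ((565.1329956054688, -180.4877166748047), (70.55567932128906, 44.74924850463867), 25.0329647064209)
```

jog_arm([
  [[3.6,0.6,15,0,0,0.016,85],[0,0,20,0,0,0,85],[0,0,20,0,0,0,85],[0,0,20,0,0,0,85],[0,0,20,0,0,0,85],[0,0,13,0,0,0,85],[0,0,5,0,0,0,85],[0,0,5,0,0,0,85],[0,0,0,0,0,0,85],[0,0,0,0,0,0,44]],
])

```text
time_s: 3.2
eef_pos: [0.5649, -0.18, 0.0071]
eef_rot: [0.0, 0.976, 0.217, 0.001]
wrist_force: [0.4, -0.1, -0.2]
opening: 0.851
grasp_force: 0.0
```

jog_arm([
  [[0,0,0,0,0,0,40],[0,0,0,0,0,0,40],[0,0,0,0,0,0,40],[0,0,0,0,0,0,40],[0,0,0,0,0,0,40],[0,0,0,0,0,0,40],[0,0,0,0,0,0,40],[0,0,0,0,0,0,40],[0,0,0,0,0,0,40],[0,0,0,0,0,0,40]],
])

```text
time_s: 4.2
eef_pos: [0.5642, -0.1797, 0.0063]
eef_rot: [-0.0, 0.976, 0.217, -0.0]
wrist_force: [-0.8, -0.3, -0.2]
opening: 0.472
grasp_force: 0.0
```

```bash
python3 - <<'E'
from h import *
c=grab('wrist','w3'); o=ctrl.get_obs(); print(o['opening'],o['grasp_force'],o['wrist_force'])
cv2.imwrite('pics/w3b.png',cv2.resize(c['frame'][100:384,60:460],(800,568)))
E
```

```text
0.46482460313850166 0.0 [0.96041457 0.48059743 0.68830291]
```

View pics/w3b.png

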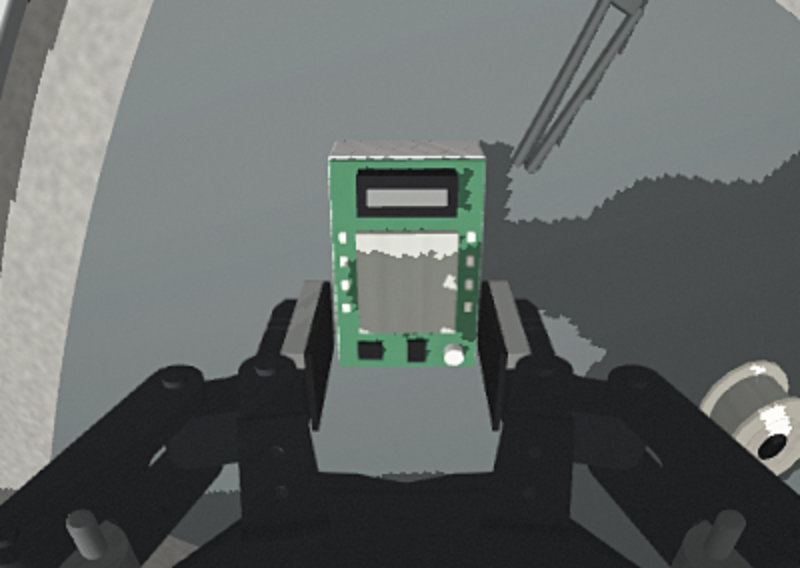

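The pads (305 and 505) still stand just clear of the module's sides (335 and 482), so the opening scale isn't linear and I need to close further.

jog_arm([
  [[0,0,0,0,0,0,35],[0,0,0,0,0,0,30],[0,0,0,0,0,0,25],[0,0,0,0,0,0,20],[0,0,0,0,0,0,20],[0,0,0,0,0,0,20],[0,0,0,0,0,0,20],[0,0,0,0,0,0,20],[0,0,0,0,0,0,20],[0,0,0,0,0,0,20]],
])

```text
time_s: 5.25
eef_pos: [0.5642, -0.1797, 0.0063]
eef_rot: [-0.0, 0.976, 0.217, 0.0]
wrist_force: [-0.4, 0.1, -0.3]
opening: 0.236
grasp_force: 0.0
```

```bash
python3 - <<'E'
from h import *
c=grab('wrist','w4'); o=ctrl.get_obs(); print(o['opening'],o['grasp_force'],o['wrist_force'],o['eef_pos'])
cv2.imwrite('pics/w4b.png',cv2.resize(c['frame'][100:384,60:460],(800,568)))
E
```

```text
0.23304196152715745 0.0 [-0.2053637   0.26854804  0.34045037] [ 0.56422292 -0.17969631  0.00629384]
```

View pics/w4b.png

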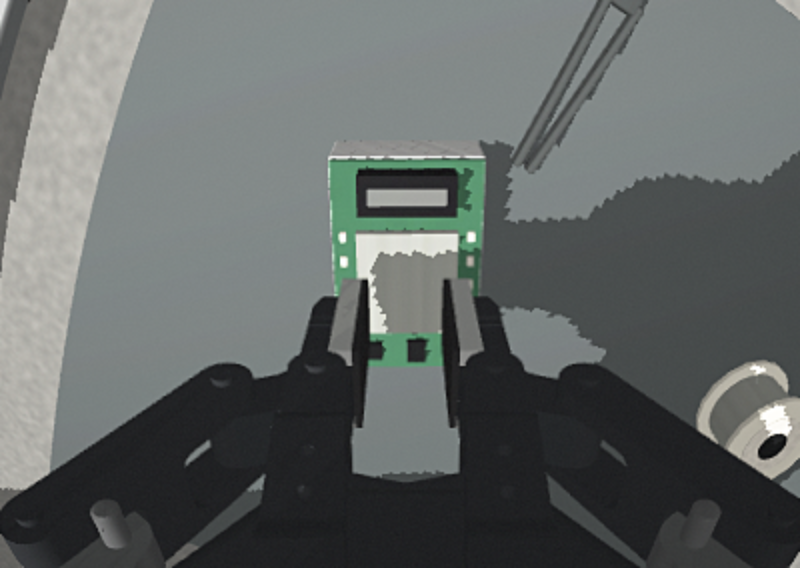

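The pads have closed above the board without touching it, at (355 and 455) with board visible below. So the tips stand higher than the reported TCP, and I'll measure their true height from the wrist depth.

```bash
python3 - <<'E'
from h import *
for t in('w2','w3','w4'):
    c=pickle.load(open(f'pics/{t}.pkl','rb')); P=fcloud(c); 
    T=dict(w2=([.56102,-.18118,.12508],[4.586e-4,.97452,.22429,4.93e-4]),w3=([.5642,-.1797,.0063],[0,.976,.217,0]),w4=([.5642,-.1797,.0063],[0,.976,.217,0]))[t]
    Q=(P-T[0])@R.from_quat(np.array(T[1])[[1,2,3,0]]).as_matrix()*1000
    m=(c['z_map']>0)&(abs(Q[...,0])<14)&(abs(Q[...,1])<62)&(Q[...,2]<0 if t=='w2' else (c['frame'].max(-1)<140))&(Q[...,2]>-60)
    q=Q[m]
    for s in(-1,1):
        k=q[(q[:,1]*s>8)]; f=k[(k[:,2]>np.percentile(k[:,2],97)-3)] if len(k) else k
        print(t,s,len(k),'zmax',np.percentile(k[:,2],[50,90,99]).round(1),'y inner',np.percentile(abs(k[:,1]),[1,50]).round(1),'x',np.percentile(k[:,0],[2,98]).round(1),)
# pad pixel samples in w4, w3
for t,pts in(('w4',[(345,320),(365,400),(462,320),(448,400),(350,285),(338,355)]),('w3',[(305,320),(322,400),(510,320),(492,400),(312,285),(295,358)])):
    c=pickle.load(open(f'pics/{t}.pkl','rb')); P=fcloud(c)
    Q=(P-[.5642,-.1797,.0063])@R.from_quat([.976,.217,0,0]).as_matrix()*1000
    for u,v in pts: print(t,u,v,Q[100+v//2,60+u//2].round(1))
E
```

```text
w2 -1 333 zmax [-56.1 -51.6 -49.8] y inner [41.3 41.9] x [-10.9  10.6]
w2 1 335 zmax [-56.1 -51.6 -49.7] y inner [42.8 43.4] x [-11.3  10.5]
w3 -1 2986 zmax [4.3 5.3 5.9] y inner [ 8.5 33. ] x [-13.   13.2]
w3 1 3188 zmax [4.  5.3 6. ] y inner [ 8.4 32.1] x [-13.3  13.2]
w4 -1 2559 zmax [4.4 5.4 6. ] y inner [ 9.1 36.7] x [-13.1  13.3]
w4 1 2906 zmax [4.2 5.3 6.1] y inner [ 8.4 33.6] x [-13.1  13.4]
w4 345 320 [  9.7 -13.4 -60.9]
w4 365 400 [-10.9  -9.3 -65. ]
w4 462 320 [  9.3  14.  -60.3]
w4 448 400 [ -7.1  10.7 -69.7]
w4 350 285 [ 10.7 -13.3 -44.8]
w4 338 355 [ 11.1 -13.2 -76.9]
w3 305 320 [ 10.4 -22.6 -62.4]
w3 322 400 [-10.1 -19.3 -66.4]
w3 510 320 [  9.3  25.3 -60.7]
w3 492 400 [ -6.   20.7 -71.5]
w3 312 285 [ 10.  -23.4 -43.8]
w3 295 358 [  9.2 -22.8 -76. ]
```

```bash
python3 - <<'E'
from h import *
T=R.from_quat([.976,.217,0,0]).as_matrix(); e=np.array([.5642,-.1797,.0063])
for t in('w2','w3','w4'):
    c=pickle.load(open(f'pics/{t}.pkl','rb')); P=fcloud(c)
    ee,TT=(e,T) if t!='w2' else (np.array([.56102,-.18118,.12508]),R.from_quat([.97452,.22429,0,0]).as_matrix())
    Q=(P-ee)@TT*1000
    m=(c['z_map']>0)&(abs(Q[...,0])<13)&(abs(Q[...,1])<60)&(Q[...,2]<-27)&(Q[...,2]>-80)
    q=Q[m]
    for s in(-1,1):
        k=q[q[:,1]*s>0]; print(t,s,len(k),'tip z',np.percentile(k[:,2],[95,99,100]).round(1),'y',np.percentile(k[:,1]*s,[1,50,99]).round(1))
s=grab('side','side4'); P=cloud(s); Q=(P-e)@T*1000
m=(s['z_map']>0)&(abs(Q[...,0])<16)&(abs(Q[...,1])<45)
q=Q[m]; print('side hist z', np.histogram(q[:,2],bins=np.arange(-120,10,8)))
E
```

```text
w2 -1 1447 tip z [-53.2 -50.3 -49. ] y [41.4 42.1 55.1]
w2 1 1448 tip z [-53.2 -50.4 -49.5] y [42.7 43.4 56.5]
w3 -1 1561 tip z [-44.2 -40.7 -38.6] y [19.1 21.2 32.8]
w3 1 1562 tip z [-44.  -40.7 -37.7] y [20.4 22.4 34.2]
w4 -1 1426 tip z [-43.7 -39.  -35.9] y [ 9.1 12.7 27.3]
w4 1 1427 tip z [-43.7 -38.9 -35.7] y [10.4 14.  28.3]
side hist z (array([ 4,  3,  2, 10,  8,  3, 14, 14, 15,  7,  4,  1, 61, 20, 17, 43]), array([-120, -112, -104,  -96,  -88,  -80,  -72,  -64,  -56,  -48,  -40,
        -32,  -24,  -16,   -8,    0,    8]))
```

Both wrist pictures put the true fingertips about 36 mm (shut) to 49 mm (open) behind the reported TCP. The opening scale is in fact linear, and laterally the pads are within 0.7 mm. So I'll work from measured tips: open, go down 38 mm more, and close.

jog_arm([
  [[0,0,0,0,0,0,80],[0,0,0,0,0,0,80],[0,0,0,0,0,0,80],[0,0,0,0,0,0,80],[0,0,0,0,0,0,80],[0,0,0,0,0,0,80],[0,0,0,0,0,0,80],[0,0,0,0,0,0,80],[0,0,10,0,0,0,80],[0,0,10,0,0,0,80]],
])

```text
time_s: 6.35
eef_pos: [0.5643, -0.1797, -0.0143]
eef_rot: [0.0, 0.976, 0.217, 0.0]
wrist_force: [-0.1, 0.3, 0.4]
opening: 0.934
grasp_force: 0.0
```

jog_arm([
  [[0,0,6,0,0,0,80],[0,0,6,0,0,0,80],[0,0,6,0,0,0,80],[0,0,0,0,0,0,60],[0,0,0,0,0,0,50],[0,0,0,0,0,0,44],[0,0,0,0,0,0,36],[0,0,0,0,0,0,36],[0,0,0,0,0,0,36],[0,0,0,0,0,0,36]],
])

```text
time_s: 7.35
eef_pos: [0.5647, -0.1799, -0.0312]
eef_rot: [0.0, 0.976, 0.217, 0.0]
wrist_force: [0.8, -0.3, 3.1]
opening: 0.524
grasp_force: 61.7
```

jog_arm([
  [[0,0,-5,0,0,0,30],[0,0,-15,0,0,0,30],[0,0,-20,0,0,0,30],[0,0,-20,0,0,0,30],[0,0,-20,0,0,0,30],[0,0,-20,0,0,0,30],[0,0,-10,0,0,0,30],[0,0,0,0,0,0,30],[0,0,0,0,0,0,30],[0,0,0,0,0,0,30]],
])

```text
time_s: 8.35
eef_pos: [0.5632, -0.1792, 0.077]
eef_rot: [-0.001, 0.976, 0.217, -0.001]
wrist_force: [-0.1, -0.2, -3.6]
opening: 0.522
grasp_force: 61.8
```

```bash
cat > m3.py <<'E'
from h import *
import sys
t=sys.argv[1]; c=grab('wrist',t); o=ctrl.get_obs()
print(o['eef_pos'].round(4),o['eef_rot'].round(4),o['wrist_force'].round(1),o['grasp_force'])
T=R.from_quat(np.array(o['eef_rot'])[[1,2,3,0]]).as_matrix(); P=fcloud(c); Q=(P-o['eef_pos'])@T*1000; f=c['frame'].astype(int)
g=(f[...,1]>f[...,2]+25)&(f[...,1]>f[...,0]+10)&(abs(Q[...,0])<60)&(abs(Q[...,1])<40)&(Q[...,2]<-10)
gz=np.median(Q[g][:,2]); print('board z in tool',gz, np.count_nonzero(g))
m=cv2.morphologyEx(g.astype(np.uint8),cv2.MORPH_CLOSE,np.ones((21,21)))
# board outline on plane z=gz in tool
d=rays(c)@rot(c).T@T; oo=(np.array(c['xyz'])-o['eef_pos'])@T*1000
W=oo+d*((gz-oo[2])/d[...,2])[...,None]; q=W[g]
print('board x',np.percentile(q[:,0],[.5,99.5]),'y',np.percentile(q[:,1],[.5,99.5]), cv2.minAreaRect(W[m>0][:,:2].astype(np.float32)))
A=np.c_[Q[g][:,:2],np.ones(g.sum())]; print('tilt',np.linalg.lstsq(A,Q[g][:,2],rcond=None)[0])
E
python3 m3.py w5
```

```text
[ 0.5633 -0.1792  0.0769] [-8.000e-04  9.762e-01  2.167e-01 -9.000e-04] [ 1.1 -0.4 -2.3] 61.83698773384094
board z in tool -54.75981525317322 4386
board x [-34.75256231  36.06579851] y [-21.58824536  22.71425729] ((0.5981330871582031, 0.5323352813720703), (44.652671813964844, 70.95191955566406), 89.9553451538086)
tilt [-1.18525472e-03  1.71488730e-03 -5.48269607e+01]
```

The module is held firm and level. Its underside is 32.8 mm above the reported TCP and its centre is at tool (0.6, 0.5) mm. I'll carry it to a spot short of the fixture, where the wrist camera looks straight down on the pins.

jog_arm([
  [[-4,-20,0,0,0,0,30],[-6,-35,0,0,0,0,30],[-6,-35,0,0,0,0,30],[-6,-35,0,0,0,0,30],[-6,-35,0,0,0,0,30],[-6,-35,0,0,0,0,30],[-6,-35,0,0,0,0,30],[-4,-25,0,0,0,0,30],[0,-12,0,0,0,0.05,30],[0,0,0,0,0,0.11,30]],
])

```text
time_s: 9.4
eef_pos: [0.4096, 0.0453, 0.0775]
eef_rot: [-0.001, 0.99, 0.138, -0.001]
wrist_force: [0.2, -0.9, -2.2]
opening: 0.517
grasp_force: 62.0
```

jog_arm([
  [[0,0,0,0,0,0.1,30],[0,0,0,0,0,0.1,30],[0,0,0,0,0,0.1,30],[0,0,0,0,0,0.017,30],[0,0,0,0,0,0,30],[0,0,0,0,0,0,30],[0,0,0,0,0,0,30],[0,0,0,0,0,0,30],[0,0,0,0,0,0,30],[0,0,0,0,0,0,30]],
])

```text
time_s: 10.4
eef_pos: [0.4114, 0.0436, 0.0783]
eef_rot: [-0.0, 1.0, -0.02, 0.0]
wrist_force: [-1.1, 0.4, -2.3]
opening: 0.519
grasp_force: 62.0
```

```bash
python3 m3.py w6; python3 - <<'E'
from h import *
s=grab('side','side6')
a=cv2.resize(cv2.imread('pics/w6.png'),(800,600)); cv2.imwrite('pics/w6b.png',a)
E
```

```text
[0.4114 0.0436 0.0783] [ 0.      0.9998 -0.02    0.    ] [-0.3  0.1 -2.1] 61.95370316505432
board z in tool -54.79730491616473 4090
board x [-34.23859702  36.5444364 ] y [-21.08802366  22.99373234] ((1.103851318359375, 0.9237289428710938), (70.89430236816406, 44.67972183227539), 0.039215415716171265)
tilt [ 1.68668434e-03  1.72052159e-03 -5.47964048e+01]
```

View pics/w6b.png

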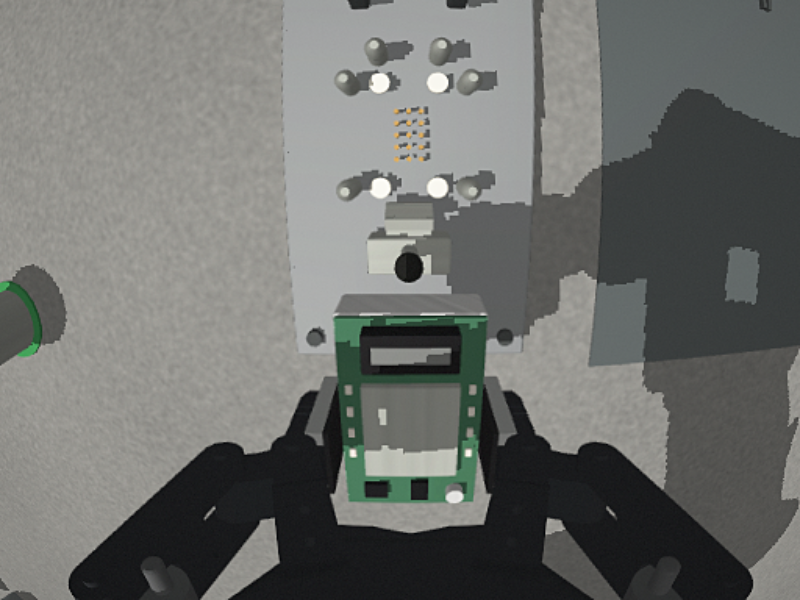

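The picture shows the pins at about (346,80), (468,80), (347,187) and (470,187), with the end pins at (376,50) and (440,50). The white rests are at (379,82), (437,82), (380,187) and (437,187), and the module is held plug-forward at (410,400). I'll measure rests and pins in the tool frame.

```bash
cat > m4.py <<'E'
from h import *
import sys
t=sys.argv[1]; c=pickle.load(open(f'pics/{t}.pkl','rb')); o=ctrl.get_obs()
T=R.from_quat(np.array(o['eef_rot'])[[1,2,3,0]]).as_matrix(); P=fcloud(c); f=c['frame'].astype(int)
roi=(abs(P[...,0]-.5)<.06)&(abs(P[...,1]-.04)<.045)&(P[...,2]<.06)
w=roi&(f.min(-1)>215)&(P[...,2]>.022)
n,l,st,ce=cv2.connectedComponentsWithStats(w.astype(np.uint8)); D=rays(c)
Z=[];C=[]
for i in range(1,n):
    if st[i,4]<25: continue
    z=np.percentile(P[l==i][:,2],60); p=toplane(c,z)[l==i]; C.append(np.r_[p[:,:2].mean(0),z]*1000); print('white',st[i,4],C[-1].round(1),np.ptp(p[:,:2],axis=0)*1000)
tip=roi&(P[...,2]>.045)
n,l,st,ce=cv2.connectedComponentsWithStats(tip.astype(np.uint8)); pins=[]
for i in range(1,n):
    if st[i,4]<4: continue
    q=P[l==i]; print('tip',st[i,4],((q.max(0)+q.min(0))*500).round(1),q[:,2].max()*1000)
E
python3 m4.py w6
```

```text
white 115 [528.8  52.6  29.4] [8.87015444 8.4306605 ]
white 128 [527.7  25.   29.5] [8.69827671 9.79783834]
white 122 [477.   54.7  29.5] [8.67948163 9.32209814]
white 118 [476.   27.   29.4] [8.60968813 8.49118253]
tip 75 [543.7  53.3  47.2] 49.3805221996643
tip 74 [542.2  23.6  47.4] 49.73701722925106
tip 70 [527.3  10.2  47.1] 49.1560809290624
tip 70 [529.2  68.2  47.5] 49.64310936671048
tip 81 [477.4  69.5  47.2] 49.38441528271151
tip 80 [475.4  12.5  47.1] 49.13031482442665
tip 300 [462.1  41.3  47.5] 49.98255633858217
tip 38 [449.6  41.8  52.1] 59.05025239773135
```

```bash
python3 - <<'E'
from h import *
a=cv2.imread('pics/side6.png'); cv2.imwrite('pics/s6b.png',cv2.resize(a[20:290,190:470],(800,771))[:600])
c=pickle.load(open('pics/top0.pkl','rb'));P=cloud(c)
# knob/bar profile in fixture frame from top+side
for n in('top0','side0'):
    c=pickle.load(open(f'pics/{n}.pkl','rb'));P=cloud(c)*1000-[502.3,40,9.4]
    q=P[(abs(P[...,1])<16)&(P[...,0]>60)&(P[...,0]<150)&(P[...,2]>70)]
    for z in range(75,225,15):
        k=q[abs(q[:,2]-z)<7.5]
        if len(k): print(n,z,k[:,0].min().round(),k[:,0].max().round(),k[:,1].min().round(),k[:,1].max().round())
E
```

```text
top0 75 95.0 97.0 -14.0 7.0
top0 90 96.0 99.0 -14.0 7.0
top0 105 97.0 101.0 -14.0 6.0
top0 120 78.0 102.0 -14.0 6.0
top0 135 78.0 104.0 -14.0 6.0
top0 150 103.0 105.0 -14.0 6.0
top0 165 105.0 107.0 -14.0 7.0
top0 180 107.0 110.0 -14.0 7.0
top0 195 102.0 127.0 -14.0 9.0
top0 210 105.0 126.0 -14.0 7.0
side0 75 94.0 105.0 -14.0 9.0
side0 90 95.0 107.0 -11.0 8.0
side0 105 96.0 110.0 -14.0 9.0
side0 120 76.0 118.0 -11.0 9.0
side0 135 77.0 121.0 -15.0 10.0
side0 150 101.0 115.0 -14.0 8.0
side0 165 102.0 114.0 -15.0 9.0
side0 180 104.0 118.0 -15.0 9.0
side0 195 101.0 124.0 -10.0 10.0
side0 210 103.0 120.0 -9.0 7.0
```

View pics/s6b.png

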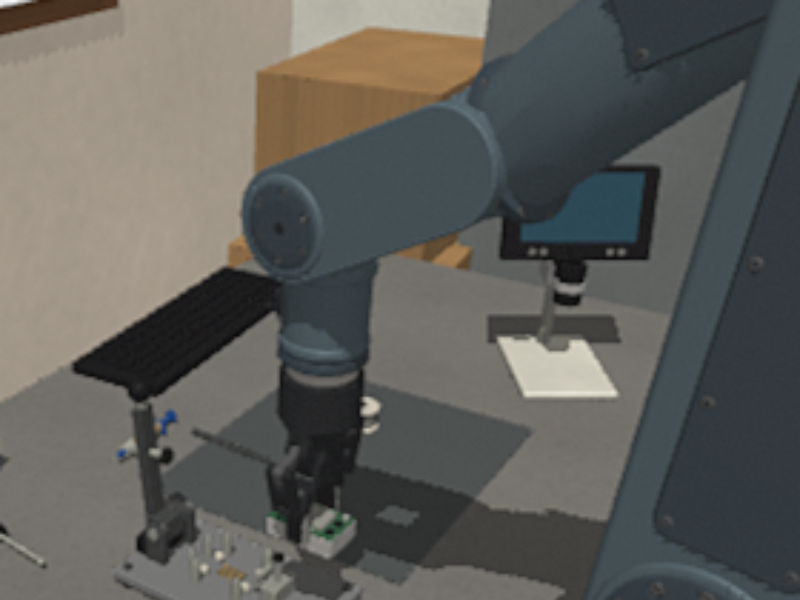

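jog_arm([
  [[8,-0.1,0,0,0,0,30],[12,-0.1,0,0,0,0,30],[14,-0.1,0,0,0,0,30],[14,-0.1,0,0,0,0,30],[14,-0.1,0,0,0,0,30],[12,-0.1,0,0,0,0,30],[10,-0.1,10,0,0,0,30],[5.5,-0.2,18,0,0,0,30],[0,0,18,0,0,0,30],[0,0,8,0,0,0,30]],
])

```text
time_s: 11.5
eef_pos: [0.5004, 0.0411, 0.0225]
eef_rot: [-0.0, 1.0, -0.02, -0.001]
wrist_force: [-0.6, -0.9, -2.9]
opening: 0.524
grasp_force: 61.9
```

jog_arm([
  [[0,0,0,0,0,0,30],[0,0,0,0,0,0,30],[0,0,0,0,0,0,30],[0,0,0,0,0,0,30],[0,0,0,0,0,0,30],[0,0,0,0,0,0,30],[0,0,0,0,0,0,30],[0,0,0,0,0,0,30],[0,0,0,0,0,0,30],[0,0,0,0,0,0,30]],
])

```text
time_s: 12.5
eef_pos: [0.5008, 0.0409, 0.0243]
eef_rot: [-0.0, 1.0, -0.02, -0.0]
wrist_force: [0.2, -0.4, -2.9]
opening: 0.523
grasp_force: 61.9
```

```bash
python3 m3.py w7; python3 m4.py w7; python3 - <<'E'
from h import *
a=cv2.imread('pics/w7.png')[80:384,80:440]; cv2.imwrite('pics/w7b.png',cv2.resize(a,(710,600)))
E
```

```text
[0.5009 0.0409 0.0243] [ 0.      0.9998 -0.0201 -0.    ] [ 0.5 -0.6 -2. ] 61.89539551734924
board z in tool -54.78452801782388 4187
board x [-34.27478256  36.51622547] y [-21.1381212   23.00760513] ((1.0693130493164062, 0.9271812438964844), (70.90380859375, 44.731021881103516), 0.04048855975270271)
tilt [ 2.33267949e-03  1.55989004e-03 -5.47786157e+01]
white 77 [531.3  52.7  29.3] [4.07072344 7.37423732]
tip 128 [544.2  53.3  47.3] 49.48865315055076
tip 125 [543.   23.6  47.1] 49.11183911692968
tip 57 [537.9  47.2  58.7] 59.976450117585955
tip 26 [537.   29.2  58.9] 59.88219831352698
tip 15 [536.7  19.8  59. ] 59.95414988158185
tip 84 [529.7  67.9  47.2] 49.26890662357941
tip 87 [527.6   9.6  47.2] 49.38691586401994
```

View pics/w7b.png

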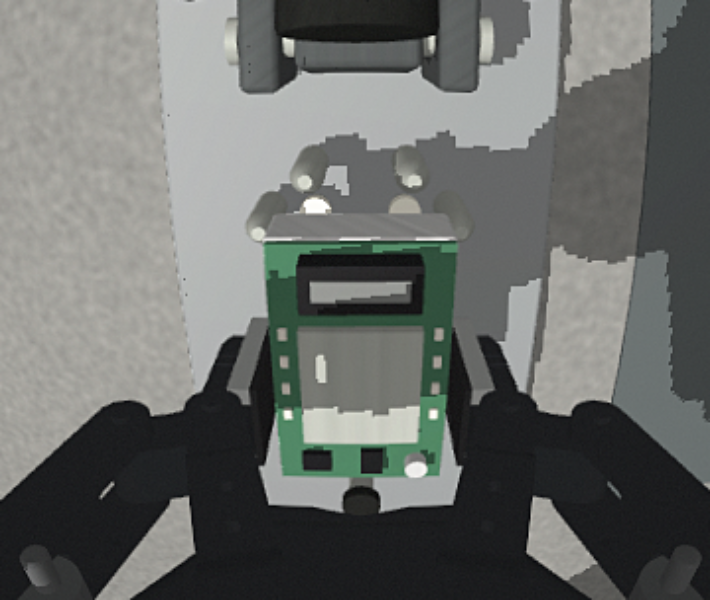

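The module is now at fixture x −0.6, y 0.0 mm, square to it, with its underside 7.7 mm above the pin tops. The end pins are free ahead of it at (305,165) and (410,165), and the side pins are at (262,220) and (452,215). Descending with force checks.

jog_arm([
  [[0,0,2,0,0,0,30],[0,0,2,0,0,0,30],[0,0,2,0,0,0,30],[0,0,1,0,0,0,30],[0,0,1,0,0,0,30],[0,0,1,0,0,0,30],[0,0,1,0,0,0,30],[0,0,1,0,0,0,30],[0,0,1,0,0,0,30],[0,0,0,0,0,0,30]],
])

```text
time_s: 13.55
eef_pos: [0.5008, 0.0409, 0.0121]
eef_rot: [-0.0, 1.0, -0.02, -0.0]
wrist_force: [-0.1, -0.0, -1.4]
opening: 0.524
grasp_force: 61.9
```

jog_arm([
  [[0,0,0.5,0,0,0,30],[0,0,0.5,0,0,0,30],[0,0,0.5,0,0,0,30],[0,0,0.5,0,0,0,30],[0,0,0.5,0,0,0,30],[0,0,0.5,0,0,0,30],[0,0,0.5,0,0,0,30],[0,0,0.5,0,0,0,30],[0,0,0,0,0,0,30],[0,0,0,0,0,0,30]],
])

```text
time_s: 14.55
eef_pos: [0.5016, 0.0408, 0.0087]
eef_rot: [0.0, 1.0, -0.02, 0.001]
wrist_force: [3.3, -0.1, 1.6]
opening: 0.516
grasp_force: 62.2
```

jog_arm([
  [[0,0,0.6,0,0,0,30],[0,0,0.6,0,0,0,30],[0,0,0.6,0,0,0,30],[0,0,0.6,0,0,0,30],[0,0,0.6,0,0,0,30],[0,0,0.6,0,0,0,30],[0,0,0.6,0,0,0,30],[0,0,0,0,0,0,30],[0,0,0,0,0,0,30],[0,0,0,0,0,0,30]],
])

```text
time_s: 15.55
eef_pos: [0.501, 0.0409, 0.0041]
eef_rot: [0.0, 1.0, -0.02, 0.0]
wrist_force: [4.9, -0.6, 4.1]
opening: 0.52
grasp_force: 62.5
```

jog_arm([
  [[0,0,0.5,0,0,0,30],[0,0,0.5,0,0,0,30],[0,0,0.5,0,0,0,30],[0,0,0.5,0,0,0,30],[0,0,0.5,0,0,0,30],[0,0,0.5,0,0,0,30],[0,0,0.5,0,0,0,30],[0,0,0.5,0,0,0,30],[0,0,0.5,0,0,0,30],[0,0,0,0,0,0,30]],
])

```text
time_s: 16.55
eef_pos: [0.5005, 0.041, -0.001]
eef_rot: [-0.0, 1.0, -0.02, -0.0]
wrist_force: [5.7, 0.4, -0.5]
opening: 0.518
grasp_force: 62.2
```

jog_arm([
  [[0,0,0.2,0,0,0,30],[0,0,0.2,0,0,0,30],[0,0,0.2,0,0,0,30],[0,0,0.2,0,0,0,30],[0,0,0.2,0,0,0,30],[0,0,0.2,0,0,0,30],[0,0,0.2,0,0,0,30],[0,0,0.2,0,0,0,30],[0,0,0,0,0,0,30],[0,0,0,0,0,0,30]],
])

```text
time_s: 17.55
eef_pos: [0.5005, 0.041, -0.0026]
eef_rot: [-0.0, 1.0, -0.02, -0.0]
wrist_force: [5.8, 0.3, -0.7]
opening: 0.523
grasp_force: 62.2
```

jog_arm([
  [[0,0,0.15,0,0,0,30],[0,0,0.15,0,0,0,30],[0,0,0.15,0,0,0,30],[0,0,0.1,0,0,0,30],[0,0,0.1,0,0,0,30],[0,0,0.1,0,0,0,30],[0,0,0.1,0,0,0,30],[0,0,0,0,0,0,30],[0,0,0,0,0,0,30],[0,0,0,0,0,0,30]],
])

```text
time_s: 18.55
eef_pos: [0.5005, 0.041, -0.0034]
eef_rot: [-0.0, 1.0, -0.02, -0.0]
wrist_force: [5.3, -0.3, -0.3]
opening: 0.52
grasp_force: 62.2
```

jog_arm([
  [[0,0,0.1,0,0,0,30],[0,0,0.1,0,0,0,30],[0,0,0.1,0,0,0,30],[0,0,0.1,0,0,0,30],[0,0,0.1,0,0,0,30],[0,0,0.1,0,0,0,30],[0,0,0,0,0,0,30],[0,0,0,0,0,0,30],[0,0,0,0,0,0,30],[0,0,0,0,0,0,30]],
])

```text
time_s: 19.55
eef_pos: [0.5008, 0.041, -0.0035]
eef_rot: [-0.0, 1.0, -0.02, -0.0]
wrist_force: [5.2, 0.9, -0.4]
opening: 0.527
grasp_force: 62.3
```

jog_arm([
  [[0,0,0.1,0,0,0,30],[0,0,0.1,0,0,0,30],[0,0,0.1,0,0,0,30],[0,0,0.1,0,0,0,30],[0,0,0.1,0,0,0,30],[0,0,0.1,0,0,0,30],[0,0,0,0,0,0,30],[0,0,0,0,0,0,30],[0,0,0,0,0,0,30],[0,0,0,0,0,0,30]],
])

```text
time_s: 20.55
eef_pos: [0.5009, 0.041, -0.0037]
eef_rot: [0.0, 1.0, -0.02, -0.0]
wrist_force: [2.0, 1.1, 6.4]
opening: 0.519
grasp_force: 62.9
```

jog_arm([
  [[0,0,0.1,0,0,0,30],[0,0,0.1,0,0,0,30],[0,0,0.1,0,0,0,30],[0,0,0,0,0,0,30],[0,0,0,0,0,0,30],[0,0,0,0,0,0,30],[0,0,0,0,0,0,30],[0,0,0,0,0,0,30],[0,0,0,0,0,0,30],[0,0,0,0,0,0,30]],
])

```text
time_s: 21.55
eef_pos: [0.5009, 0.041, -0.0038]
eef_rot: [0.0, 1.0, -0.02, -0.0]
wrist_force: [1.1, -0.1, 9.2]
opening: 0.524
grasp_force: 63.2
```

jog_arm([
  [[0,0,0.1,0,0,0,30],[0,0,0.1,0,0,0,30],[0,0,0.1,0,0,0,30],[0,0,0.1,0,0,0,30],[0,0,0.1,0,0,0,30],[0,0,0.1,0,0,0,30],[0,0,0.1,0,0,0,30],[0,0,0,0,0,0,30],[0,0,0,0,0,0,30],[0,0,0,0,0,0,30]],
])

```text
time_s: 22.55
eef_pos: [0.5009, 0.041, -0.004]
eef_rot: [0.0, 1.0, -0.02, -0.0]
wrist_force: [-1.0, 0.5, 14.3]
opening: 0.525
grasp_force: 63.9
```

jog_arm([
  [[0,0,0.15,0,0,0,30],[0,0,0.15,0,0,0,30],[0,0,0.15,0,0,0,30],[0,0,0.15,0,0,0,30],[0,0,0.15,0,0,0,30],[0,0,0.15,0,0,0,30],[0,0,0,0,0,0,30],[0,0,0,0,0,0,30],[0,0,0,0,0,0,30],[0,0,0,0,0,0,30]],
])

```text
time_s: 23.55
eef_pos: [0.501, 0.0409, -0.0042]
eef_rot: [0.0, 1.0, -0.02, -0.0]
wrist_force: [-3.4, 1.2, 22.0]
opening: 0.523
grasp_force: 64.8
```

22 N, with a slope of about 40 N/mm, so the module is hard on the rests. I'll ease off a little and release, then check the seat.

jog_arm([
  [[0,0,0,0,0,0,30],[0,0,-0.3,0,0,0,30],[0,0,-0.3,0,0,0,30],[0,0,-0.3,0,0,0,30],[0,0,0,0,0,0,66],[0,0,0,0,0,0,66],[0,0,0,0,0,0,66],[0,0,0,0,0,0,66],[0,0,0,0,0,0,66],[0,0,0,0,0,0,66]],
])

```text
time_s: 24.55
eef_pos: [0.5006, 0.041, -0.0053]
eef_rot: [-0.0, 1.0, -0.02, -0.0]
wrist_force: [0.6, -0.8, 0.2]
opening: 0.777
grasp_force: 0.0
```

```bash
cat > m5.py <<'E'
from h import *
import sys
c=grab('wrist',sys.argv[1]); o=ctrl.get_obs(); print(o['time_s'],o['eef_pos'].round(4),o['eef_rot'].round(4),o['wrist_force'].round(1),o['opening'])
P=fcloud(c); f=c['frame'].astype(int)
F=np.array([[.99926,-.0384],[.0384,.99926]])  # rows: fixture x,y axes in world
L=lambda P:np.dstack([(P[...,:2]-[.5025,.0399])@F.T,P[...,2:]-.0094])*1000
q=L(P); g=(f[...,1]>f[...,2]+25)&(f[...,1]>f[...,0]+10)&(abs(q[...,0])<50)&(abs(q[...,1])<40)&(q[...,2]<60)
b=q[g]; A=np.c_[b[:,:2],np.ones(len(b))]; s=np.linalg.lstsq(A,b[:,2],rcond=None)[0]; print('board plane z above origin',s, 'n',len(b))
m=cv2.morphologyEx(g.astype(np.uint8),cv2.MORPH_CLOSE,np.ones((21,21)))
w=L(toplane(c,.0094+s[2]/1000))[m>0]; print(cv2.minAreaRect(w[:,:2].astype(np.float32)))
for nm,r in(('e+',(41,15)),('e-',(41,-15)),('f+',(26,28.8)),('f-',(26,-28.8)),('b+',(-26,28.8)),('b-',(-26,-28.8))):
    k=q[(np.hypot(q[...,0]-r[0],q[...,1]-r[1])<7)&(q[...,2]>35.5)&(q[...,2]<41.5)]
    if len(k)>10: print(nm,((k.max(0)+k.min(0))/2).round(1)-[*r,0])
E
python3 m5.py w8
```

```text
24.6 [ 0.5007  0.0409 -0.0052] [-0.000e+00  9.998e-01 -2.010e-02 -2.000e-04] [0.6 0.3 0.2] 0.7727590652613184
board plane z above origin [6.89538648e-04 1.01320407e-03 4.17158962e+01] n 4333
((0.2838249206542969, 0.08347129821777344), (70.89179229736328, 44.70996856689453), 0.005782147403806448)
e+ [-1.6 -0.1 38.5]
e- [-1.7 -0.2 38.5]
f+ [ 0.5 -1.5 38.3]
f- [ 0.5  1.7 37.7]
b+ [ 1.2 -1.4 38.5]
b- [ 0.7  1.5 37.7]
```

The module is down on all four rests: board 41.7 mm up with no tilt, and x +0.3, y +0.1 mm against the end pins. Next I'll go up for the clamp.

jog_arm([
  [[0,0,-5,0,0,0,72],[0,0,-20,0,0,0,72],[0,0,-25,0,0,0,72],[0,0,-28,0,0,0,72],[0,0,-28,0,0,0,72],[0,0,-28,0,0,0,72],[0,0,-28,0,0,0,72],[0,0,-28,0,0,0,72],[0,0,-25,0,0,0,72],[0,0,-10,0,0,0,72]],
])

```text
time_s: 25.6
eef_pos: [0.5023, 0.0407, 0.2232]
eef_rot: [0.0, 1.0, -0.02, 0.002]
wrist_force: [0.1, -0.2, -0.9]
opening: 0.846
grasp_force: 0.0
```

jog_arm([
  [[5,0,0,0,0,0,72],[10,0,0,0,0,0,72],[10,0,0,0,0,0,72],[5,0,0,0,0,0,72],[0,0,0,0,0,0,72],[0,0,0,0,0,0,72],[0,0,0,0,0,0,72],[0,0,0,0,0,0,72],[0,0,0,0,0,0,72],[0,0,0,0,0,0,72]],
])

```text
time_s: 26.6
eef_pos: [0.5308, 0.0397, 0.2201]
eef_rot: [0.0, 1.0, -0.02, 0.0]
wrist_force: [-0.1, -0.5, 0.7]
opening: 0.841
grasp_force: 0.0
```

```bash
cat > m6.py <<'E'
from h import *
import sys
c=grab('wrist',sys.argv[1]); o=ctrl.get_obs(); print(o['time_s'],o['eef_pos'].round(4),o['eef_rot'].round(4),o['wrist_force'].round(1),o['opening'])
P=fcloud(c); f=c['frame'].astype(int)
F=np.array([[.99926,-.0384],[.0384,.99926]])
L=lambda P:np.dstack([(P[...,:2]-[.5025,.0399])@F.T,P[...,2:]-.0094])*1000
q=L(P); e=((o['eef_pos'][:2]-[.5025,.0399])@F.T*1000).round(1); print('TCP fixture',e,(o['eef_pos'][2]-.0094)*1000)
from scipy.optimize import least_squares
k=q[(abs(q[...,0]-115)<25)&(abs(q[...,1])<25)&(q[...,2]>188)&(q[...,2]<225)&(c['z_map']>0)]
print('n',len(k),k.min(0) if len(k) else 0,k.max(0) if len(k) else 0)
if len(k)>20:
    r=least_squares(lambda p:np.linalg.norm(k-p,axis=1)-13,[114,0,198],loss='soft_l1'); print('knob centre',r.x.round(1),'rms',np.sqrt(np.mean(r.fun**2)).round(2))
E
python3 m6.py w9
```

```text
26.65 [0.5308 0.0397 0.2201] [ 0.000e+00  9.998e-01 -2.010e-02  1.000e-04] [-0.2  0.6  0.6] 0.8416777754686031
TCP fixture [28.3  0.9] 210.67218991294305
n 1256 [104.23571939 -12.11814685 195.64274204] [129.60189447  12.72858957 209.54795221]
knob centre [116.7   0.3 195.3] rms 0.48
```

jog_arm([
  [[8,0,0,0,0,0,66],[15,0,0,0,0,0,66],[20,0,0,0,0,0,66],[20,0,0,0,0,0,66],[15,0,0,0,0,0,66],[8,0,0,0,0,0,66],[2,0,0,0,0,0,66],[0,0,10,0,0,0,60],[0,0,15,0,0,0,60],[0,0,15,0,0,0,60]],
])

```text
time_s: 27.65
eef_pos: [0.6179, 0.0363, 0.1783]
eef_rot: [-0.0, 1.0, -0.02, -0.0]
wrist_force: [-0.2, 0.4, -0.9]
opening: 0.702
grasp_force: 0.0
```

jog_arm([
  [[0,0,12,0,0,0,60],[0,0,8,0,0,0,60],[0,0,4,0,0,0,55],[0,0,0,0,0,0,45],[0,0,0,0,0,0,35],[0,0,0,0,0,0,30],[0,0,0,0,0,0,27],[0,0,0,0,0,0,20],[0,0,0,0,0,0,20],[0,0,0,0,0,0,20]],
])

```text
time_s: 28.65
eef_pos: [0.6193, 0.0367, 0.157]
eef_rot: [-0.0, 1.0, -0.02, 0.001]
wrist_force: [-0.6, 3.6, 6.6]
opening: 0.266
grasp_force: 58.7
```

```bash
python3 m6.py w10; python3 - <<'E'
from h import *
c=pickle.load(open('pics/w10.pkl','rb')); a=c['frame'][150:384,120:420]; cv2.imwrite('pics/w10b.png',cv2.resize(a,(768,600)))
o=ctrl.get_obs(); T=R.from_quat(np.array(o['eef_rot'])[[1,2,3,0]]).as_matrix(); Q=(fcloud(c)-o['eef_pos'])@T*1000
m=(c['z_map']>0)&(abs(Q[...,0])<30)&(abs(Q[...,1])<40)&(Q[...,2]<-10)&(Q[...,2]>-80); q=Q[m]
for s in(-1,1):
    k=q[(q[:,1]*s>10)&(abs(q[:,0])<13)]; print(s,len(k),'zmax',np.percentile(k[:,2],[95,100]),'x',np.percentile(k[:,0],[1,99]),'y',np.percentile(k[:,1],[1,50,99]))
k=q[abs(q[:,1])<9]; print('mid',len(k),k.min(0),k.max(0)); 
k=k[k[:,2]>-75]; print(np.percentile(k,[2,50,98],axis=0))
E
```

```text
28.7 [0.6193 0.0367 0.157 ] [-4.000e-04  9.998e-01 -2.000e-02  8.000e-04] [-1.3  3.   5.1] 0.26720983314944347
TCP fixture [116.9   1.3] 147.5598416842422
n 4389 [104.99573061 -24.95088678 188.02406745] [130.0271861   24.97717581 224.99200615]
knob centre [124.5   0.3 212.2] rms 6.58
-1 1406 zmax [-44.54763882 -20.10123381] x [-10.5353076   12.00904714] y [-27.42306704 -13.69721092 -10.11924212]
1 1548 zmax [-42.81644325 -10.99655865] x [-10.57634956  11.8715553 ] y [10.09545544 14.86512058 29.10714872]
mid 1954 [ -9.61137251  -8.99871877 -62.05534918] [ 13.2352744    8.99088661 -10.02301002]
[[ -7.15889349  -8.48696263 -60.83297458]
 [  4.05291139   0.3030237  -56.33833597]
 [ 12.60688291   8.52841382 -12.48619589]]
```

View pics/w10b.png

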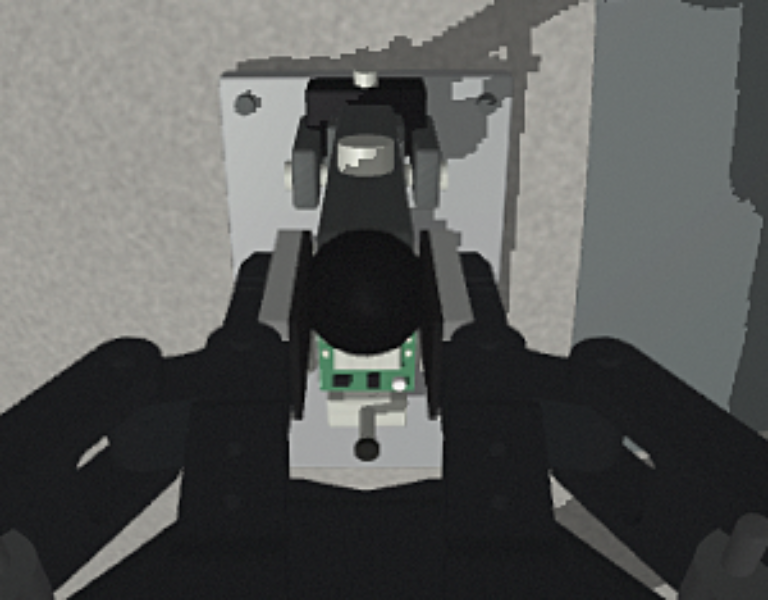

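The ball (365,290) sits well between both pads, 12 mm up from the tips. Now to work out the arc.

```bash
python3 - <<'E'
import numpy as np
th=np.r_[np.linspace(1.683,.25,31),np.linspace(.25,0,11)[1:]]
x=80-150*np.cos(th)+20*np.sin(th); z=50+150*np.sin(th)+20*np.cos(th)
d=np.c_[np.diff(x),-np.diff(z)].round(1)
for i in range(0,40,10): print(d[i:i+10].tolist(),d[:i+10].sum(0))
print(x[-1]-x[0],z[0]-z[-1])
E
```

```text
[[-7.1, -1.6], [-7.1, -1.2], [-7.2, -0.9], [-7.2, -0.6], [-7.2, -0.2], [-7.2, 0.1], [-7.2, 0.5], [-7.2, 0.8], [-7.1, 1.2], [-7.1, 1.5]] [-71.6  -0.4]
[[-7.0, 1.8], [-6.9, 2.2], [-6.8, 2.5], [-6.7, 2.8], [-6.5, 3.1], [-6.4, 3.4], [-6.2, 3.7], [-6.0, 4.0], [-5.8, 4.3], [-5.6, 4.6]] [-135.5   32. ]
[[-5.4, 4.8], [-5.1, 5.1], [-4.9, 5.3], [-4.6, 5.6], [-4.3, 5.8], [-4.1, 6.0], [-3.8, 6.2], [-3.5, 6.3], [-3.2, 6.5], [-2.9, 6.6]] [-177.3   90.2]
[[-1.4, 3.5], [-1.3, 3.6], [-1.2, 3.6], [-1.1, 3.6], [-1.0, 3.6], [-0.9, 3.7], [-0.8, 3.7], [-0.7, 3.7], [-0.6, 3.7], [-0.5, 3.7]] [-186.8  126.6]
-186.6694934248032 126.81739764744611
```

jog_arm([
  [[-7.1,0,-1.6,0,0,0,20],[-7.1,0,-1.2,0,0,0,20],[-7.2,0,-0.9,0,0,0,20],[-7.2,0,-0.6,0,0,0,20],[-7.2,0,-0.2,0,0,0,20],[-7.2,0,0.1,0,0,0,20],[-7.2,0,0.5,0,0,0,20],[-7.2,0,0.8,0,0,0,20],[-7.1,0,1.2,0,0,0,20],[-7.1,0,1.5,0,0,0,20]],
])

```text
time_s: 29.7
eef_pos: [0.5467, 0.0387, 0.1562]
eef_rot: [0.0, 1.0, -0.02, -0.0]
wrist_force: [-0.2, 0.8, -1.4]
opening: 0.233
grasp_force: 0.0
```

The grip slipped off the knob, so I need to see where the clamp stands now.

```bash
python3 - <<'E'
from h import *
c=grab('wrist','w11'); s=grab('side','side11'); o=ctrl.get_obs(); print(o['eef_pos'],o['wrist_force'])
F=np.array([[.99926,-.0384],[.0384,.99926]])
L=lambda P:np.dstack([(P[...,:2]-[.5025,.0399])@F.T,P[...,2:]-.0094])*1000
for nm,q,f in(('wrist',L(fcloud(c)),c),('side',L(cloud(s)),s)):
    m=(abs(q[...,1])<15)&(q[...,0]>-90)&(q[...,0]<150)&(q[...,2]>62)&(q[...,2]<225)&(f['z_map']>0)
    k=q[m]; print(nm,len(k))
    for z in range(70,225,10):
        j=k[abs(k[:,2]-z)<5]
        if len(j)>3: print(z,len(j),np.percentile(j[:,0],[2,50,98]).round(),np.percentile(j[:,1],[2,98]).round())
h=np.hstack([c['frame'],s['frame'][60:300,180:500][:240].copy().repeat(1,0) if 0 else cv2.resize(s['frame'][60:252,190:446],(512,384))]); cv2.imwrite('pics/v11.png',cv2.resize(h,(800,300)))
E
```

```text
[0.54617286 0.03896013 0.15597952] [0.03602794 0.04206086 0.35271333]
wrist 6221
70 70 [102. 103. 104.] [-10.  11.]
80 80 [100. 102. 103.] [-10.  11.]
90 71 [ 99. 100. 101.] [-10.  11.]
100 16 [ 98.  99. 100.] [-10.  11.]
110 18 [96. 97. 98.] [-11.  11.]
120 23 [95. 96. 97.] [-11.  11.]
130 138 [ 94. 103. 104.] [-10.  11.]
140 434 [ 93.  97. 102.] [-9. 10.]
150 194 [91. 92. 93.] [-10.  11.]
160 234 [90. 91. 92.] [-10.  11.]
170 270 [88. 90. 90.] [-10.  11.]
180 355 [42. 88. 89.] [-11.  11.]
190 213 [34. 54. 55.] [-15.  15.]
200 717 [35. 82. 92.] [-14.  14.]
210 2558 [44. 81. 91.] [-13.  13.]
220 729 [34. 50. 56.] [-14.  14.]
side 419
70 18 [-59.  90.  97.] [-8. 13.]
80 17 [87. 90. 98.] [-11.  11.]
90 19 [85. 86. 94.] [-9. 13.]
100 20 [83. 86. 95.] [-9. 12.]
110 16 [83. 84. 94.] [-6. 11.]
120 24 [58. 83. 95.] [-6. 12.]
130 43 [58. 74. 99.] [-7. 12.]
140 28 [57. 80. 97.] [-6. 12.]
150 21 [77. 79. 89.] [-10.  12.]
160 19 [74. 78. 87.] [-10.  12.]
170 21 [73. 76. 84.] [-8. 11.]
180 25 [34. 75. 84.] [-12.  12.]
190 33 [29. 39. 80.] [-14.  15.]
200 40 [29. 54. 83.] [-12.  13.]
210 36 [28. 40. 85.] [-14.  13.]
220 23 [28. 35. 45.] [-14.  14.]
```

View pics/v11.png

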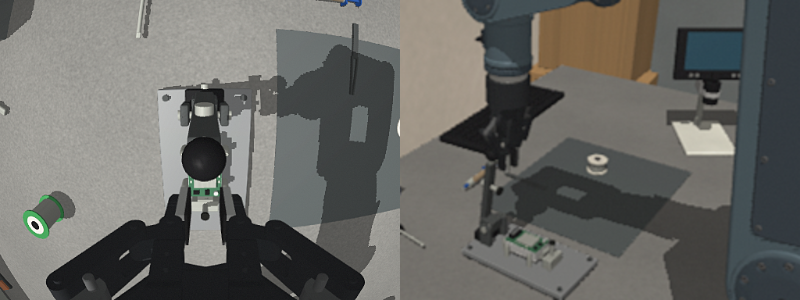

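The clamp moved to about 1.44 rad (knob at fixture x≈80, z≈201), then the ball slid out of the pads at (205,157). I'll regrip it 7 mm deeper and swing more slowly.

jog_arm([
  [[0,0,-5,0,0,0,62],[0,0,-20,0,0,0,62],[0,0,-20,0,0,0,62],[0,0,-5,0,0,0,62],[0,0,0,0,0,0,62],[6,0,0,0,0,0,62],[12,0,0,0,0,0,62],[12,0,0,0,0,0,62],[6,0,0,0,0,0,62],[0,0,8,0,0,0,62]],
])

```text
time_s: 30.8
eef_pos: [0.5842, 0.0375, 0.1981]
eef_rot: [0.0, 1.0, -0.02, 0.0]
wrist_force: [0.1, 0.0, 0.5]
opening: 0.728
grasp_force: 0.0
```

jog_arm([
  [[0,0,16,0,0,0,62],[0,0,16,0,0,0,62],[0,0,10,0,0,0,62],[0,0,1,0,0,0,50],[0,0,0,0,0,0,38],[0,0,0,0,0,0,30],[0,0,0,0,0,0,26],[0,0,0,0,0,0,15],[0,0,0,0,0,0,15],[0,0,0,0,0,0,15]],
])

```text
time_s: 31.8
eef_pos: [0.5838, 0.038, 0.1566]
eef_rot: [-0.0, 1.0, -0.02, 0.001]
wrist_force: [-0.7, 3.3, 5.2]
opening: 0.266
grasp_force: 58.6
```

```bash
cat > m7.py <<'E'
from h import *
import sys
c=grab('wrist',sys.argv[1]); o=ctrl.get_obs(); T=R.from_quat(np.array(o['eef_rot'])[[1,2,3,0]]).as_matrix()
F=np.array([[.99926,-.0384],[.0384,.99926]]); print(o['time_s'],o['wrist_force'].round(1),o['opening'],o['grasp_force'],'TCP fix',((o['eef_pos'][:2]-[.5025,.0399])@F.T*1000).round(1),(o['eef_pos'][2]-.0094)*1000)
Q=(fcloud(c)-o['eef_pos'])@T*1000
m=(c['z_map']>0)&(c['frame'].max(-1)<50)&(abs(Q[...,0]-3)<25)&(abs(Q[...,1]-1)<9)&(Q[...,2]<-35)&(Q[...,2]>-90); k=Q[m]
k=k[k[:,2]<k[:,2].min()+10]
from scipy.optimize import least_squares
r=least_squares(lambda p:np.linalg.norm(k-p,axis=1)-13,[3,1,-52],loss='soft_l1'); print('ball in tool',r.x.round(1),len(k),np.sqrt(np.mean(r.fun**2)).round(2))
E
python3 m7.py w12
```

```text
31.85 [-0.7  2.3  4.9] 0.2711571247657828 58.57483506202698 TCP fix [81.3  1.2] 147.13732806648164
ball in tool [ -1.6   0.9 -52.8] 1404 0.5
```

```bash
python3 - <<'E'
import numpy as np
th=np.linspace(1.435,0,61)
x=80-150*np.cos(th)+20*np.sin(th); z=50+150*np.sin(th)+20*np.cos(th)
d=np.c_[np.diff(x),-np.diff(z)].round(1)
for i in range(0,60,10): print(d[i:i+10].tolist(),d[:i+10].sum(0),(x[i+10]-x[0]).round(1),(z[0]-z[i+10]).round(1))
E
```

```text
[[-3.6, 0.1], [-3.6, 0.1], [-3.6, 0.2], [-3.6, 0.3], [-3.6, 0.4], [-3.6, 0.5], [-3.6, 0.6], [-3.6, 0.7], [-3.5, 0.7], [-3.5, 0.8]] [-35.8   4.4] -35.8 4.4
[[-3.5, 0.9], [-3.5, 1.0], [-3.5, 1.1], [-3.4, 1.2], [-3.4, 1.2], [-3.4, 1.3], [-3.3, 1.4], [-3.3, 1.5], [-3.3, 1.6], [-3.2, 1.6]] [-69.6  17.2] -69.6 17.2
[[-3.2, 1.7], [-3.1, 1.8], [-3.1, 1.9], [-3.1, 1.9], [-3.0, 2.0], [-3.0, 2.1], [-2.9, 2.2], [-2.9, 2.2], [-2.8, 2.3], [-2.7, 2.4]] [-99.4  37.7] -99.4 37.6
[[-2.7, 2.4], [-2.6, 2.5], [-2.6, 2.5], [-2.5, 2.6], [-2.4, 2.7], [-2.4, 2.7], [-2.3, 2.8], [-2.2, 2.8], [-2.2, 2.9], [-2.1, 2.9]] [-123.4   64.5] -123.5 64.5
[[-2.0, 3.0], [-2.0, 3.0], [-1.9, 3.1], [-1.8, 3.1], [-1.7, 3.2], [-1.7, 3.2], [-1.6, 3.3], [-1.5, 3.3], [-1.4, 3.3], [-1.4, 3.4]] [-140.4   96.4] -140.5 96.4
[[-1.3, 3.4], [-1.2, 3.4], [-1.1, 3.4], [-1.0, 3.5], [-0.9, 3.5], [-0.9, 3.5], [-0.8, 3.5], [-0.7, 3.6], [-0.6, 3.6], [-0.5, 3.6]] [-149.4  131.4] -149.5 131.3
```

jog_arm([
  [[-1.5,0,0,0,0,0,15],[-2,0,0,0,0,0,15],[-3,0,0.1,0,0,0,15],[-3,0,0.1,0,0,0,15],[-3.5,0,0.2,0,0,0,15],[-3.5,0,0.3,0,0,0,15],[-3.5,0,0.4,0,0,0,15],[-3.5,0,0.4,0,0,0,15],[-3.5,0,0.5,0,0,0,15],[-3,0,0.5,0,0,0,15]],
])

```text
time_s: 32.85
eef_pos: [0.5546, 0.039, 0.1543]
eef_rot: [-0.0, 1.0, -0.02, 0.002]
wrist_force: [-5.6, 2.5, 9.4]
opening: 0.273
grasp_force: 59.8
```

```bash
python3 m7.py w13
```

```text
32.9 [-2.1  2.5  5.8] 0.26747941355699484 59.04159665107727 TCP fix [51.3  1.1] 144.78364627657032
ball in tool [  4.1   1.  -53.1] 1447 0.5
```

The ball creeps in the pads by about 20% of the travel (it's now at tool x +4). I'll regrip with it at the pads' leading side and carry on.

jog_arm([
  [[0,0,0,0,0,0,36],[0,0,0,0,0,0,36],[0,0,0,0,0,0,36],[5,0,2,0,0,0,36],[6,0,2,0,0,0,36],[0,0,0,0,0,0,30],[0,0,0,0,0,0,26],[0,0,0,0,0,0,15],[0,0,0,0,0,0,15],[0,0,0,0,0,0,15]],
])

```text
time_s: 33.9
eef_pos: [0.5645, 0.0386, 0.1488]
eef_rot: [-0.0, 1.0, -0.02, 0.0]
wrist_force: [2.6, 2.2, -1.8]
opening: 0.273
grasp_force: 58.8
```

jog_arm([
  [[-2,0,0.3,0,0,0,15],[-3.5,0,0.8,0,0,0,15],[-3.5,0,0.9,0,0,0,15],[-3.5,0,1,0,0,0,15],[-3.5,0,1.1,0,0,0,15],[-3.4,0,1.2,0,0,0,15],[-3.4,0,1.3,0,0,0,15],[-3.4,0,1.4,0,0,0,15],[-3.3,0,1.5,0,0,0,15],[-3.3,0,1.5,0,0,0,15]],
])

```text
time_s: 34.9
eef_pos: [0.5341, 0.0397, 0.1408]
eef_rot: [0.0, 1.0, -0.02, 0.003]
wrist_force: [1.6, 2.6, 11.5]
opening: 0.274
grasp_force: 60.8
```

```bash
python3 m7.py w14
```

```text
34.95 [1.8 3.2 9.7] 0.26931437978295675 60.68465709686279 TCP fix [30.9  1. ] 131.20899581849292
ball in tool [ -4.3   0.8 -58.9] 1434 0.51
```

jog_arm([
  [[-3.4,0,1.2,0,0,0,15],[-3.4,0,1.3,0,0,0,15],[-3.4,0,1.4,0,0,0,15],[-3.3,0,1.5,0,0,0,15],[-3.3,0,1.6,0,0,0,15],[-3.3,0,1.6,0,0,0,15],[-3.2,0,1.7,0,0,0,15],[-3.2,0,1.8,0,0,0,15],[-3.1,0,1.9,0,0,0,15],[-3.1,0,1.9,0,0,0,15]],
])

```text
time_s: 35.95
eef_pos: [0.5008, 0.0411, 0.126]
eef_rot: [-0.0, 1.0, -0.021, 0.003]
wrist_force: [-7.0, 2.7, 23.1]
opening: 0.267
grasp_force: 60.3
```

```bash
python3 m7.py w15
```

```text
36.0 [-6.7  2.9 21.2] 0.2667606143434843 60.451422929763794 TCP fix [-2.5  1.2] 116.1807447101063
ball in tool [ 18.5   1.  -86.2] 1780 2.69
```

The vertical force is building up (21–23 N), so I'll let go, rise clear, and finish by pushing on the knob from above with shut fingers.

jog_arm([
  [[0,0,-1,0,0,0,15],[0,0,0,0,0,0,45],[0,0,0,0,0,0,50],[0,0,0,0,0,0,50],[0,0,-15,0,0,0,50],[0,0,-25,0,0,0,50],[0,0,-25,0,0,0,40],[0,0,-15,0,0,0,0],[0,0,0,0,0,0,0],[0,0,0,0,0,0,0]],
])

```text
time_s: 37.0
eef_pos: [0.4984, 0.041, 0.2022]
eef_rot: [0.0, 1.0, -0.02, -0.0]
wrist_force: [0.1, 0.3, -1.1]
opening: 0.001
grasp_force: 0.0
```

```bash
cat > m8.py <<'E'
from h import *
import sys
from scipy.optimize import least_squares
c=grab('wrist',sys.argv[1]); o=ctrl.get_obs(); T=R.from_quat(np.array(o['eef_rot'])[[1,2,3,0]]).as_matrix()
F=np.array([[.99926,-.0384],[.0384,.99926]]); e=np.r_[(o['eef_pos'][:2]-[.5025,.0399])@F.T,o['eef_pos'][2]-.0094]*1000
P=fcloud(c); q=np.dstack([(P[...,:2]-[.5025,.0399])@F.T,P[...,2:]-.0094])*1000
# fit clamp angle: ball surface + bar back face, dark pixels near y=0
m=(c['z_map']>0)&(c['frame'].max(-1)<70)&(abs(q[...,1])<10)&(q[...,0]>-95)&(q[...,0]<130)&(q[...,2]>60)&(q[...,2]<215)
k=q[m]; best=[]
for th in np.arange(0,1.8,.005):
    kn=np.array([80-150*np.cos(th)+20*np.sin(th),0,50+150*np.sin(th)+20*np.cos(th)]); best.append((np.sum(abs(np.linalg.norm(k-kn,axis=1)-13)<1.2),th,*kn[[0,2]]))
b=max(best); print('t',o['time_s'],'F',o['wrist_force'].round(1),'open',o['opening'].round(3),'TCP fix',e.round(1),'theta fit (n,th,x,z)',np.round(b,3))
t=(P-o['eef_pos'])@T*1000; j=(c['z_map']>0)&(abs(t[...,0])<14)&(abs(t[...,1])<26)&(t[...,2]>-70)&(t[...,2]<-30); print('finger tip z',np.percentile(t[j][:,2],[90,98,100]).round(1) if j.any() else None)
E
python3 m8.py w16
```

```text
Traceback (most recent call last):
  File "m8.py", line 12, in <module>
    b=max(best); print('t',o['time_s'],'F',o['wrist_force'].round(1),'open',o['opening'].round(3),'TCP fix',e.round(1),'theta fit (n,th,x,z)',np.round(b,3))
                                                                            ^^^^^^^^^^^^^^^^^^
AttributeError: 'float' object has no attribute 'round'
```

```bash
sed -i "s/o\['opening'\].round(3)/round(o['opening'],3)/" m8.py; python3 m8.py w16
```

```text
t 37.1 F [-0.4  0.8  0. ] open 0.001 TCP fix [ -4.7   1.  192. ] theta fit (n,th,x,z) [868.      0.935   7.019 182.566]
finger tip z [-45.8 -42.1 -40.5]
```

The clamp is now at 0.935 rad, with the knob at fixture (7, 183) mm. Placing the shut fingertips on top of the ball and following the arc.

```bash
python3 - <<'E'
import numpy as np
th=np.linspace(.935,0,41)
x=80-150*np.cos(th)+20*np.sin(th); z=50+150*np.sin(th)+20*np.cos(th)
d=np.c_[np.diff(x),-np.diff(z)].round(1)
for i in range(0,40,10): print(d[i:i+10].tolist(),(x[i+10]).round(1),(z[i+10]).round(1),th[i+10])
E
```

```text
[[-3.1, 1.7], [-3.0, 1.8], [-3.0, 1.9], [-2.9, 2.0], [-2.9, 2.0], [-2.9, 2.1], [-2.8, 2.2], [-2.8, 2.2], [-2.7, 2.3], [-2.6, 2.3]] -21.7 162.1 0.70125
[[-2.6, 2.4], [-2.5, 2.5], [-2.5, 2.5], [-2.4, 2.6], [-2.4, 2.6], [-2.3, 2.7], [-2.2, 2.7], [-2.2, 2.8], [-2.1, 2.8], [-2.0, 2.9]] -44.9 135.5 0.4675
[[-2.0, 2.9], [-1.9, 3.0], [-1.8, 3.0], [-1.8, 3.1], [-1.7, 3.1], [-1.6, 3.2], [-1.5, 3.2], [-1.5, 3.2], [-1.4, 3.3], [-1.3, 3.3]] -61.3 104.2 0.23375
[[-1.2, 3.3], [-1.2, 3.3], [-1.1, 3.4], [-1.0, 3.4], [-0.9, 3.4], [-0.8, 3.4], [-0.8, 3.5], [-0.7, 3.5], [-0.6, 3.5], [-0.5, 3.5]] -70.0 70.0 0.0
```

jog_arm([
  [[5,0,0,0,0,0,0],[6,0,5,0,0,0,0],[0,0,9,0,0,0,0],[0,0,8,0,0,0,0],[0,0,4,0,0,0,0],[0,0,2,0,0,0,0],[0,0,2,0,0,0,0],[0,0,2,0,0,0,0],[0,0,1,0,0,0,0],[0,0,0,0,0,0,0]],
])

```text
time_s: 38.1
eef_pos: [0.5098, 0.0406, 0.17]
eef_rot: [0.0, 1.0, -0.02, 0.0]
wrist_force: [-0.5, 0.1, 0.5]
opening: -0.004
grasp_force: 0.0
```

jog_arm([
  [[0,0,1.5,0,0,0,0],[0,0,1.5,0,0,0,0],[-1.5,0,1.5,0,0,0,0],[-2.5,0,1.6,0,0,0,0],[-3,0,1.8,0,0,0,0],[-3,0,1.9,0,0,0,0],[-3,0,1.9,0,0,0,0],[-2.9,0,2,0,0,0,0],[-2.9,0,2,0,0,0,0],[-2.9,0,2.1,0,0,0,0]],
])

```text
time_s: 39.1
eef_pos: [0.489, 0.0413, 0.1546]
eef_rot: [0.0, 1.0, -0.02, 0.001]
wrist_force: [-5.3, -0.1, 15.2]
opening: -0.007
grasp_force: 7.9
```

```bash
python3 m8.py w17
```

```text
t 39.15 F [-6.7  0.3 15. ] open 0.003 TCP fix [-14.3   0.9 144.7] theta fit (n,th,x,z) [731.      0.78  -12.571 169.71 ]
finger tip z [-32.5 -30.6 -30. ]
```

jog_arm([
  [[-2.8,0,2.2,0,0,0,0],[-2.8,0,2.2,0,0,0,0],[-2.7,0,2.3,0,0,0,0],[-2.6,0,2.3,0,0,0,0],[-2.6,0,2.4,0,0,0,0],[-2.5,0,2.5,0,0,0,0],[-2.5,0,2.5,0,0,0,0],[-2.4,0,2.6,0,0,0,0],[-2.4,0,2.6,0,0,0,0],[-2.3,0,2.7,0,0,0,0]],
])

```text
time_s: 40.15
eef_pos: [0.4622, 0.0424, 0.1291]
eef_rot: [0.0, 1.0, -0.02, -0.0]
wrist_force: [-6.9, -0.0, 11.3]
opening: 0.004
grasp_force: 5.6
```

```bash
python3 m8.py w18
```

```text
t 40.2 F [-5.5 -0.6  9. ] open 0.003 TCP fix [-41.   1. 119.] theta fit (n,th,x,z) [ 7.52000e+02  5.40000e-01 -3.83740e+01  1.44275e+02]
finger tip z [-32.6 -30.6 -30. ]
```

jog_arm([
  [[-2,0,2.7,0,0,0,0],[-2,0,2.8,0,0,0,0],[-2,0,2.8,0,0,0,0],[-2,0,2.9,0,0,0,0],[-1.9,0,2.9,0,0,0,0],[-1.8,0,3,0,0,0,0],[-1.8,0,3,0,0,0,0],[-1.7,0,3.1,0,0,0,0],[-1.6,0,3.1,0,0,0,0],[-1.5,0,3.2,0,0,0,0]],
])

```text
time_s: 41.2
eef_pos: [0.4436, 0.0432, 0.0987]
eef_rot: [0.0, 1.0, -0.02, -0.001]
wrist_force: [-3.4, -0.2, 6.8]
opening: -0.001
grasp_force: 3.4
```

```bash
python3 m8.py w19
```

```text
t 41.25 F [-3.3  0.1  5. ] open -0.002 TCP fix [-59.3   1.1  88.8] theta fit (n,th,x,z) [ 6.94000e+02  3.00000e-01 -5.73900e+01  1.13435e+02]
finger tip z [-32.3 -30.5 -30. ]
```

jog_arm([
  [[-1.4,0,3.2,0,0,0,0],[-1.3,0,3.2,0,0,0,0],[-1.2,0,3.3,0,0,0,0],[-1.1,0,3.3,0,0,0,0],[-1,0,3.3,0,0,0,0],[-1,0,3.4,0,0,0,0],[-0.9,0,3.4,0,0,0,0],[-0.8,0,3,0,0,0,0],[-0.7,0,3,0,0,0,0],[-0.6,0,3,0,0,0,0]],
])

```text
time_s: 42.25
eef_pos: [0.4339, 0.0436, 0.0663]
eef_rot: [0.0, 1.0, -0.02, -0.0]
wrist_force: [-3.6, 0.2, 4.8]
opening: 0.002
grasp_force: 2.4
```

jog_arm([
  [[-0.3,0,1.5,0,0,0,0],[-0.3,0,1.5,0,0,0,0],[-0.2,0,1.5,0,0,0,0],[-0.2,0,1.5,0,0,0,0],[-0.2,0,1,0,0,0,0],[0,0,1,0,0,0,0],[0,0,1,0,0,0,0],[0,0,1,0,0,0,0],[0,0,0,0,0,0,0],[0,0,0,0,0,0,0]],
])

```text
time_s: 43.25
eef_pos: [0.4329, 0.0437, 0.0563]
eef_rot: [-0.0, 1.0, -0.02, -0.0]
wrist_force: [-2.4, 0.6, 3.0]
opening: -0.002
grasp_force: 2.4
```

```bash
python3 m8.py w20
```

```text
t 43.3 F [-4.5  0.9  5.3] open 0.002 TCP fix [-69.6   1.1  46.9] theta fit (n,th,x,z) [ 6.26000e+02  4.45000e-01 -4.67820e+01  1.32621e+02]
finger tip z [-32.1 -30.4 -30. ]
```

jog_arm([
  [[0,0,0.5,0,0,0,0],[0,0,0.5,0,0,0,0],[0,0,0.4,0,0,0,0],[0,0,0.4,0,0,0,0],[0,0,0.3,0,0,0,0],[0,0,0.3,0,0,0,0],[0,0,0,0,0,0,0],[0,0,0,0,0,0,0],[0,0,0,0,0,0,0],[0,0,0,0,0,0,0]],
])

```text
time_s: 44.3
eef_pos: [0.4326, 0.0437, 0.0541]
eef_rot: [0.0, 1.0, -0.02, -0.001]
wrist_force: [-6.2, 0.5, 10.7]
opening: -0.001
grasp_force: 5.0
```

jog_arm([
  [[0,0,0.4,0,0,0,0],[0,0,0.4,0,0,0,0],[0,0,0.4,0,0,0,0],[0,0,0,0,0,0,0],[0,0,0,0,0,0,0],[0,0,0,0,0,0,0],[0,0,0,0,0,0,0],[0,0,0,0,0,0,0],[0,0,0,0,0,0,0],[0,0,0,0,0,0,0]],
])

```text
time_s: 45.3
eef_pos: [0.4326, 0.0437, 0.0538]
eef_rot: [0.0, 1.0, -0.02, -0.001]
wrist_force: [-11.3, 0.2, 20.2]
opening: -0.001
grasp_force: 10.3
```

Force rose 10 N with almost no movement, so the bar is on its stop. Lifting off and checking.

jog_arm([
  [[0,0,-2,0,0,0,0],[0,0,-5,0,0,0,0],[0,0,-15,0,0,0,0],[0,0,-20,0,0,0,0],[0,0,-25,0,0,0,0],[0,0,-25,0,0,0,0],[-2,0,-20,0,0,0,0],[-2,0,-10,0,0,0,0],[0,0,0,0,0,0,0],[0,0,0,0,0,0,0]],
])

```text
time_s: 46.3
eef_pos: [0.4287, 0.0439, 0.1738]
eef_rot: [-0.0, 1.0, -0.02, -0.0]
wrist_force: [0.1, -0.7, -1.3]
opening: 0.004
grasp_force: 0.0
```

```bash
python3 m8.py w21; python3 - <<'E'
from h import *
F=np.array([[.99926,-.0384],[.0384,.99926]])
c=pickle.load(open('pics/w21.pkl','rb')); P=fcloud(c); q=np.dstack([(P[...,:2]-[.5025,.0399])@F.T,P[...,2:]-.0094])*1000
f=c['frame'].astype(int)
for x in range(-80,80,10):
    k=q[(abs(q[...,0]-x)<3)&(abs(q[...,1])<7)&(q[...,2]<110)&(c['z_map']>0)]
    if len(k): print(x,len(k),np.percentile(k[:,2],[10,50,90]).round(1))
g=(f[...,1]>f[...,2]+25)&(f[...,1]>f[...,0]+10)&(abs(q[...,0])<50)&(abs(q[...,1])<40); b=q[g]; print('board z',np.median(b[:,2]),len(b),np.percentile(b,[1,99],axis=0).round(1))
E
```

```text
t 46.35 F [-0.1  0.  -1.3] open -0.003 TCP fix [-74.2   1.2 164.1] theta fit (n,th,x,z) [316.   0. -70.  70.]
finger tip z [-46.1 -42.3 -40.1]
-80 42 [74.6 77.3 78.9]
-70 96 [79.9 81.  82.2]
-60 117 [72.7 75.9 78.6]
-50 87 [73.5 74.6 75.6]
-40 111 [73.8 74.6 75.6]
-30 101 [73.8 74.7 75.7]
-20 99 [73.6 74.5 75.5]
-10 96 [73.7 75.  79. ]
0 107 [81.8 82.6 83.6]
10 111 [73.8 74.8 76.4]
20 109 [73.7 74.8 75.6]
30 110 [73.9 74.7 75.7]
40 107 [73.7 74.7 75.6]
50 97 [73.8 74.6 75.6]
60 99 [73.7 74.5 75.5]
70 107 [73.7 74.7 75.5]
board z 41.68569105495253 874 [[-34.4 -21.7  39.9]
 [ 34.   22.2  73.7]]
```

The bar is level along its whole length (top 74.6 mm from hinge to end) and the fitted clamp angle is 0. The module is still home with its board at 41.7 mm, and the arm is clear. Handing in.

```bash
python3 -c "
from bench import ctrl
print(ctrl.hand_in())"
```

```text
the job is handed in; nothing more can be done
None
```

The job is handed in at about 46 s: the module is home on its rests, pressed in at about 22 N, and the clamp was then closed level over it and let go. My grip slipped on the knob, so I pushed the last half of the clamp's swing down with shut fingertips.

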